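# Stand polished amber plates on edge to dry

## Robot

A 6-joint arm with a two-finger parallel gripper is mounted at the origin on the work surface. World frame = base frame: x ahead of the robot, y to its left, z up, the work surface at z = 0. Lengths are in mm, angles in rad, forces in N, time in s.
With the tool pointing down it reaches from about 350 to 875 mm from the base axis. Payload 4.2 kg.
Tool frame: the origin (TCP) lies at the very end of the fingers, on their centre line; the grasp point (between the pads) lies 19 mm behind it (arm.grip_point_offset is the distance from the TCP to the grasp point, in mm); z points along the fingers, y is the direction in which the jaws open and shut (so a half turn about z gives the same grasp; the last joint's range is limited). The gripper opens to 85 mm and grips with 20 to 120 N. Pads are 22 mm wide; open, the fingers measure 114 mm over their backs; the gripper's body (76 mm by 85 mm) begins 54 mm behind the grasp point. The pads swing forward as they close: fully open they stand 13 mm farther back than shut.
Start: joints at [-1.069, 0.385, 0.008, 0, -1.194, -0.259], TCP at [150.281, -606.642, 231.312] pointing down, gripper open.
Joint ranges: [-3.14, 3.14], [-1.21, 2.06], [-1.07, 1.41], [-3.16, 2.05], [-2.99, -0.16], [-3.1, 3.1]. Speed limits (rad/s): [2.79, 2.79, 3.14, 3.14, 3.14, 3.14].

## Interface

Orientations are given as a unit quaternion [x, y, z, w].
In Python, from bench import arm gives the robot as it stands.
- The arm moves only by the tool drive_tool, never from a script. Its argument "steps" is a list of rows, each a list of 5 numbers: the shift along the tool's x, y, z in m, then the turn about the tool's z in degrees, then the finger opening in m, from 0 to 0.0854. A call has 1 to 20 rows; each row shifts and turns the commanded pose from where the row before left it, along the tool's axes as they then stand; what a row does not reach is not made up. A row lasts 1/10 s, in which the tool goes at most 50 mm and 8.59 degrees, less where a joint would pass 70% of its speed; a pose out of reach is approached as far as the arm can. A call is refused whole if a number of a shift passes 0.05 or a number of a turn 8.59, either way. A call with a gripper value outside its range is refused whole. The fingers move at their own pace and stop on an object; the grip force is fixed at half the most. Time passes only in rows, so rows that do not move let the fingers close. It gives the time, the measured TCP pose, the force and the opening at its end, in the units of the state.
- arm.read_state(): the state, without advancing time (a new reading comes with each control period).
- arm.get_image(name): name is "scene" or "top" or "wrist"; returns (picture, depth): 384x512x3 uint8, blue, green, red; 384x512 float32, mm along the optical axis (not along the pixel's ray), 0 where there is no reading.
- arm.camera_params(name): a dict with "K" (3x3 intrinsics, pixels), "world_to_cam" (4x4, takes a point from world to camera coordinates); the wrist camera has in their place "mount" (4x4, takes a point from camera to tool coordinates, whose origin is the TCP and whose axes are the flange's). Camera axes: x right, y up, looking along -z (the intrinsics and any distortion apply to the point x, -y, -z); pixel columns grow to the right and rows downward; lengths in mm; the calibration is good to about 2 mm. The wrist camera is an equidistant fisheye: a pixel r from the principal point sees the ray r / f radians off the axis. A picture is of the moment at which its call begins: read the wrist's pose just before it. camera_params takes no time and is no camera call.
- arm.job_done(): hands the job in, once; it reports no verdict.
The state is a dict: "clock": time; "joints": joint angles; "joint_vel": joint speeds; "joint_efforts": joint torques, N m; "position": TCP position; "ee_rot": TCP orientation; "contact_force": force on the tool from outside, world axes, zero at the start; "wrist_torque": the same for the moment, N m; "gripper_width": finger opening in mm.
Only numpy, scipy, OpenCV 4.12 (cv2) and the standard library are available. Lean on these libraries where they do the work, as an engineer would, in place of code of your own. Each camera call takes 0.05 s, during which the arm holds its last target.

## Task

Pull the blue tray right out from under the polishing bridge, then stand every amber plate in it upright on a thin edge on the drying carriage, edge-on to the blower (flat faces looking towards and away from the robot) and with about a finger's width of air between them. When all stand, wind the handwheel clockwise until the carriage rests against its red-capped stop with the plates still standing, and push the empty tray back under the bridge until nothing but its handle sticks out; leave the other things on the bench alone.

Things in the scene. Friction and masses are not known exactly. Their poses are not given: they have to be found in the camera images.
- bridge: Fixed grey steel bridge with a polishing motor on top, 240 (x) x 324 mm (y). Origin on the bench below the middle of its front lip (yellow stripe), x axis away from the robot, into the bridge. Deck underside 60, top 72 mm above the bench; 300 mm free between the legs, back wall at x = 228 mm. Motor from 140 mm behind the lip, up to 165 mm high.
- tray: Loose blue tray, 0.25-0.5 kg, 156 (x) x 250 mm (y), floor 4 mm, walls 4 mm thick and 16 mm high. Starts on the bench under the bridge, front wall about under the lip. Its handle stands on a stem in front; origin on the bench below the handle, x axis away from the robot, along the stem: the tray proper reaches from x = 65 to 221 mm, centred on y = 0.
- tray_handle (a point): Middle of the top of the tray's black upright handle: a block 12 mm thick (tray x), 60 mm wide (tray y), from 2 to 50 mm above the bench, 143 mm in front of the centre of the tray's floor. Grip it across its thickness from above.
- plate1: Amber plate, 64 (its x) x 48 (its y) x 14 mm (its z, the normal of its flat faces), 40-80 g, origin at its centre; starts lying flat in the tray, long side along the tray's x. Two to four plates are present (None if absent).
- plate2: Amber plate, 64 (its x) x 48 (its y) x 14 mm (its z, the normal of its flat faces), 40-80 g, origin at its centre; starts lying flat in the tray, long side along the tray's x. Two to four plates are present (None if absent).
- plate3: Amber plate, 64 (its x) x 48 (its y) x 14 mm (its z, the normal of its flat faces), 40-80 g, origin at its centre; starts lying flat in the tray, long side along the tray's x. Two to four plates are present (None if absent).
- plate4: Amber plate, 64 (its x) x 48 (its y) x 14 mm (its z, the normal of its flat faces), 40-80 g, origin at its centre; starts lying flat in the tray, long side along the tray's x. Two to four plates are present (None if absent).
- stand: Fixed grey drying stand, base 200 (x) x 220 mm (y), origin on the bench under the base's centre, x axis away from the robot. The carriage runs along its y; the stop, an aluminium bar with two red bumpers, is at its -y end. White blower 90 x 80 x 100 mm tall behind the stop at x = 90, y = -225 mm, blowing to +y; green gearbox with handwheel at x = -60, y = -197 mm.
- carriage_top (a point): Centre of the top face of the carriage, a flat aluminium slab with a black rubber top, 190 (x) x 116 mm (y), top 40 mm above the bench; axes parallel to the stand's. It moves towards stand -y as the wheel turns. Plates are to stand with their flat faces' normal along its x axis.
- carriage (a joint): Carriage travel towards the stop (m): 0 fully back, 0.060 against the stop. Coupled to the wheel: 15 mm per turn.
- wheel (a joint): Handwheel angle (rad), grows clockwise seen from above, vertical axis; 8 pi (4 turns) is carriage at the stop. Starts between 0 and 6. Turns easily (about 2 N at the crank) and stays where it is left.
- wheel_hub (a point): Wheel axis, on top of the 104 mm steel disc of the handwheel, 66 mm above the bench.
- crank (a point): Top of the wheel's black crank handle: an upright freely spinning cylinder 18 mm in diameter, from 68 to 112 mm above the bench, on a circle of 40 mm radius about the wheel's axis.
- glue: Bystander, leave alone: white glue bottle, 36 mm across, 85 mm tall. Origin on its underside.
- jar: Bystander, leave alone: amber glass jar with black cap, 52 mm across, 45 mm tall. Origin on its underside.
- rest: Bystander, leave alone: grey plastic tool rest, 100 x 55 x 53 mm. Origin on its underside.
- wax: Bystander, leave alone: pale yellow bar of polishing compound, 70 x 35 x 24 mm. Origin on its underside.
- tin: Bystander, leave alone: aluminium tin, 60 mm across, 30 mm tall. Origin on its underside.
- burin: Bystander, leave alone: screwdriver-like hand tool, 150 mm long. Origin on its underside.
- lump: Bystander, leave alone: small lump of raw amber, 44 mm across, 28 mm tall. Origin on its underside.

How it is judged (in metres and radians):
On the way, in this order (a step that is already met when the one before it is completed fails the run):
1. the tray is pulled forward, clear of the bridge's lip (x of tray in the frame of bridge below -0.21 m), for 0.2 s.
2. every plate stands on edge on the carriage, faces along its x axis, apart from one another, released (angle between plate1's own z axis and vertical between 1.47 and 1.67 rad and z of plate1 in the frame of carriage_top between 0.018 and 0.04 m and x of plate1 in the frame of carriage_top between -0.095 and 0.095 m and y of plate1 in the frame of carriage_top between -0.058 and 0.058 m and angle between the z axis of each of plate1, plate2, plate3, plate4 and the x axis of carriage_top, either way round below 0.35 rad and contact force between each of plate1, plate2, plate3, plate4 and the fingers below 0.05 N and linear speed of each of plate1, plate2, plate3, plate4 below 0.05 m/s and angle between plate2's own z axis and vertical between 1.47 and 1.67 rad and z of plate2 in the frame of carriage_top between 0.018 and 0.04 m and x of plate2 in the frame of carriage_top between -0.095 and 0.095 m and y of plate2 in the frame of carriage_top between -0.058 and 0.058 m and angle between plate3's own z axis and vertical between 1.47 and 1.67 rad and z of plate3 in the frame of carriage_top between 0.018 and 0.04 m and x of plate3 in the frame of carriage_top between -0.095 and 0.095 m and y of plate3 in the frame of carriage_top between -0.058 and 0.058 m and angle between plate4's own z axis and vertical between 1.47 and 1.67 rad and z of plate4 in the frame of carriage_top between 0.018 and 0.04 m and x of plate4 in the frame of carriage_top between -0.095 and 0.095 m and y of plate4 in the frame of carriage_top between -0.058 and 0.058 m and distance between plate1 and plate2 above 0.022 m and distance between each of plate1, plate2 and plate3 above 0.022 m and distance between each of plate1, plate2, plate3 and plate4 above 0.022 m), for 0.3 s.
3. the carriage is wound against its stop with the plates standing (all of step 2 and value of joint carriage above 0.0575 m), for 0.2 s.
At the end, for the whole second after the job is handed in: Each plate stands on edge on the carriage, within 0.1 rad of upright, normal within 0.35 rad of carriage x, centres 22 mm or more apart, released, at rest; carriage within 2.5 mm of its stop; tray flat under the bridge, front wall at most 15 mm out of the lip (all of step 3 and x of tray in the frame of bridge between -0.08 and 0.04 m and y of tray in the frame of bridge between -0.05 and 0.05 m and z of tray in the frame of bridge below 0.01 m and linear speed of tray below 0.02 m/s); the robot touches nothing.
It fails at once if a bystander is pushed more than 50 mm (distance of any of glue, jar, rest, wax, tin, burin, lump from where it was at the start of the episode above 0.05 m).
It fails at once if a standing bystander is knocked over (angle between any of glue, jar, tin, rest's own z axis and vertical above 0.6 rad).
Of plate1, plate2, plate3, plate4 only 2 to 4 are there at a start; the rules pass over those that are not, and their reading is None.
At some moment in a run one of tray may be knocked a few centimetres aside while the robot is not near it.
Once in a run the grip may slacken for a moment while it holds something.
It also fails if it takes over 210 s, if anything falls off the work surface, if the arm or the gripper's body presses on something with over 40 N, if the wrist force passes 120 N, or if a joint passes its speed limit or range.

## Working session

There is one attempt and no reset: what is moved stays moved. The work goes in short steps, Python scripts to look and compute and a tool call to move; the robot and the scene stay as the last step left them, time stands still between calls to the robot, and variables do not carry over. Pictures are saved under pics/ and viewed, and the job is handed in when it is done.

Besides the shell and the picture viewer there is one more tool, called after ">>>" as name(argument=value, ...) on one line, values as JSON. drive_tool: Moves the arm, as the interface text tells. Its arguments: {"type":"object","properties":{"steps":{"type":"array"}},"required":["steps"]}

```bash
ls; mkdir -p pics; cat > h.py <<'E'
import numpy as np, cv2
from bench import arm
def snap(n,f):
    im,d=arm.get_image(n); cv2.imwrite('pics/'+f+'.png',im); np.save('pics/'+f+'.npy',d); return im,d
def cloud(n,d):
    p=arm.camera_params(n);K=np.array(p['K']);W=np.array(p['world_to_cam'])
    v,u=np.mgrid[:384,:512]
    x=(u-K[0,2])/K[0,0]*d; y=(v-K[1,2])/K[1,1]*d
    P=np.stack([x,-y,-d,np.ones_like(d)],-1)
    return (P@np.linalg.inv(W).T)[...,:3]
E
python3 - <<'E'
from h import *
s=arm.read_state();print(s)
for n in('scene','top','wrist'):
    snap(n,n+'0'); 
    print(arm.camera_params(n))
E
```

```text
pics
{'clock': 0.0, 'joints': array([-1.06939730e+00,  3.85565914e-01,  6.55411874e-03, -5.01636087e-04,
       -1.19400593e+00, -2.58630885e-01]), 'joint_vel': array([ 0.00217585, -0.00033656, -0.00076263, -0.00055522, -0.00019356,
       -0.00218269]), 'joint_efforts': array([-1.99301925e-03, -3.92291522e+01,  1.88397181e+01,  4.18608516e+00,
       -4.62908152e-03, -1.01525913e-05]), 'position': array([ 150.12490442, -606.06591253,  230.18749752]), 'ee_rot': array([-1.20994266e-01,  9.92652557e-01,  1.11793211e-03, -1.95506438e-04]), 'contact_force': array([1.0464986 , 0.15366327, 0.20766929]), 'wrist_torque': array([ 0.02224025, -0.04641231, -0.01767228]), 'gripper_width': 85.20568829988589}
{'K': array([[380.90144489,   0.        , 252.09150703],
       [  0.        , 380.90144489, 183.85703162],
       [  0.        ,   0.        ,   1.        ]]), 'world_to_cam': array([[ 5.54620318e-01,  8.32097659e-01, -3.12886636e-03,
        -3.26947347e+02],
       [-6.25770839e-01,  4.19569272e-01,  6.57550365e-01,
         2.68535987e+02],
       [ 5.48458896e-01, -3.62732839e-01,  7.534
[... 454 characters left out ...]
5.63195644e+02],
       [-1.81750698e-01,  7.83832592e-03,  9.83313401e-01,
        -1.10168847e+03],
       [ 0.00000000e+00,  0.00000000e+00,  0.00000000e+00,
         1.00000000e+00]])}
{'K': array([[297.31863964,   0.        , 257.6481917 ],
       [  0.        , 297.31863964, 190.14355349],
       [  0.        ,   0.        ,   1.        ]]), 'mount': array([[ 1.03952806e-03,  9.63928462e-01,  2.66159425e-01,
         6.81854774e+01],
       [ 9.99998108e-01, -5.64354443e-04, -1.86177432e-03,
         2.80019999e-01],
       [-1.64440900e-03,  2.66160857e-01, -9.63927225e-01,
        -1.41648141e+02],
       [ 0.00000000e+00,  0.00000000e+00,  0.00000000e+00,
         1.00000000e+00]])}
```

View pics/top0.png

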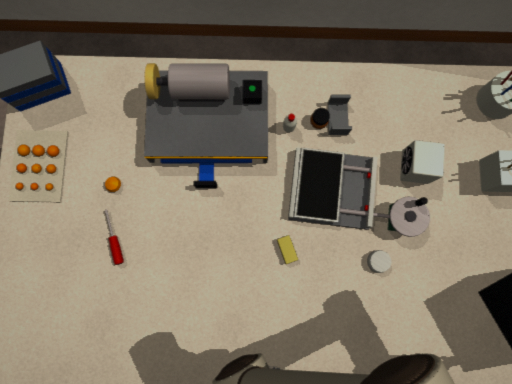

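View pics/scene0.png

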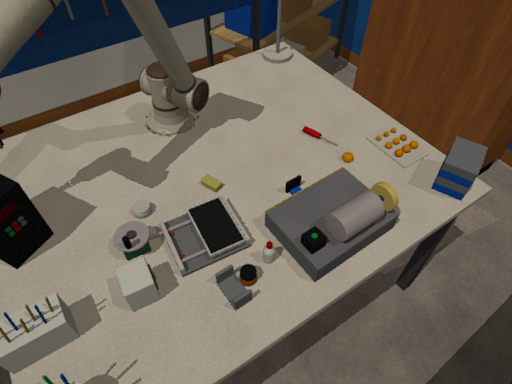

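The top view shows the bridge at left with its lip along rows 155-163, columns 146-268. The handle is at (206,184). The stand is centred near (333,188), with the wheel at (409,216) and the crank at (422,202). The wax is at (288,250) and the tin at (380,262). Next I measure these.

```bash
python3 - <<'E'
import cv2,numpy as np
from h import *
im=cv2.imread('pics/top0.png');d=np.load('pics/top0.npy');C=cloud('top',d)
for n,(u,v) in dict(handle=(206,183),handL=(196,183),handR=(215,183),lipL=(149,160),lipR=(266,160),hub=(409,213),crank=(422,201),carTL=(301,152),carTR=(339,154),carBR=(335,218),carBL=(296,214),carC=(318,185),standTR=(373,158),standBR=(371,226),standBL=(291,220),bumper1=(368,174),bumper2=(366,207),wax=(288,250),tin=(380,261),glue=(291,117),jar=(320,118),rest=(340,115),lump=(112,184),bench=(240,250),blower=(430,155)).items():
    print(n,C[v,u].round(1))
a=im[140:260,180:440];cv2.imwrite('pics/topz.png',cv2.resize(a,None,fx=3,fy=3,interpolation=cv2.INTER_CUBIC))
E
```

```text
handle [572.1 173.9  48.9]
handL [571.2 199.9  50.4]
handR [572.6 150.2  49.4]
lipL [635.  331.8  31.6]
lipR [643.8  16.5  26. ]
hub [ 502.  -352.6   67.1]
crank [ 527.4 -371.9  107.7]
carTL [664.3 -76.9  41.5]
carTR [ 661.8 -179.7   39.4]
carBR [ 488.4 -167.3   37.5]
carBL [496.2 -64.3  41.7]
carC [ 574.8 -122.3   42.1]
standTR [ 654.6 -273.3   32.7]
standBR [ 469.6 -262.1   36. ]
standBL [485.2 -55.1  -3.5]
bumper1 [ 610.7 -259.5   29.2]
bumper2 [ 520.7 -252.1   28.3]
wax [403.1 -45.5  22.8]
tin [ 379.5 -285.    29.3]
glue [747.9 -46.   81.8]
jar [ 759.5 -127.8   46.9]
rest [ 784.5 -190.7    5.8]
lump [568.  427.5  26.2]
bench [4.013e+02 8.100e+01 1.000e-01]
blower [ 648.7 -401.6   98.7]
```

View pics/topz.png

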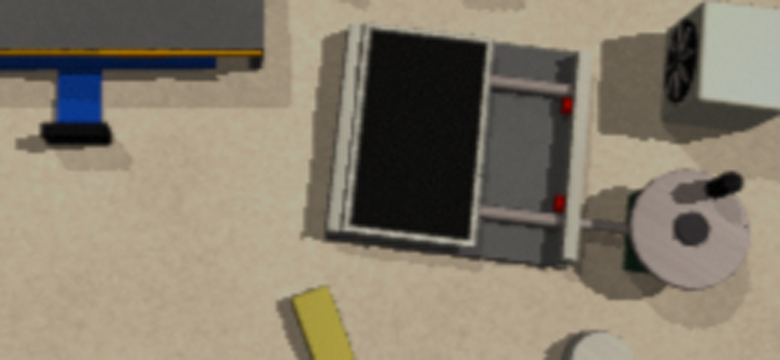

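View pics/wrist0.png

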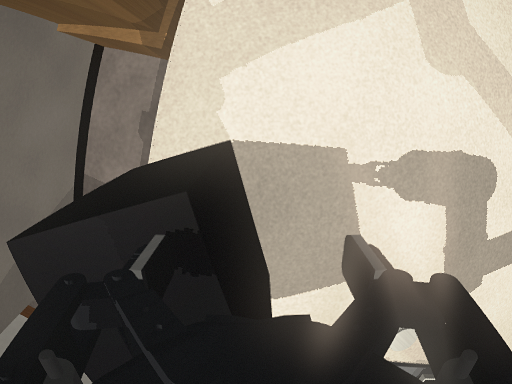

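```bash
cat > fit.py <<'E'
from h import *
def rect(C,m,name):
    P=C[m][:,:2].astype(np.float32)
    r=cv2.minAreaRect(P*10); print(name,len(P),'c',np.round(np.array(r[0])/10,1),'size',np.round(np.array(r[1])/10,1),'ang',round(r[2],2),'z',np.median(C[m][:,2]).round(1)); return P
E
python3 - <<'E'
from fit import *
d=np.load('pics/top0.npy');C=cloud('top',d);X,Y,Z=[C[...,i] for i in range(3)]
er=lambda m:cv2.erode(m.astype(np.uint8),np.ones((2,2)))>0
def front(m,ax,val):
    pass
deck=(Z>67)&(Z<77)&(Y>-5)&(Y<350)&(X>600)&(X<900)
rect(C,deck,'deck')
# front edge line: for each column the lowest deck px
us=np.arange(155,262,4);pts=[]
for u in us:
    v=np.where(deck[:,u])[0]
    if len(v): pts.append(C[v.max(),u])
pts=np.array(pts);print(np.polyfit(pts[:,1],pts[:,0],1),pts[::5].round(1))
car=(Z>36)&(Z<44)&(Y<-50)&(Y>-200)&(X>470)&(X<690)
n,l,s,_=cv2.connectedComponentsWithStats(car.astype(np.uint8))
k=1+s[1:,4].argmax();rect(C,l==k,'car')
hd=(Z>44)&(Z<56)&(Y>120)&(Y<230)&(X>540)&(X<600)
rect(C,hd,'handle')
hub=(Z>62)&(Z<70)&(Y>-420)&(Y<-280)&(X>430)&(X<570); P=rect(C,hub,'hub');print(cv2.minEnclosingCircle(P))
cr=(Z>95)&(Z<118)&(Y>-420)&(Y<-280)&(X>430)&(X<570); print('crank',C[cr].mean(0))
E
```

```text
deck 7794 c [757.3 178.7] size [244.4 323.4] ang 0.95 z 71.9
[-2.55027905e-02  6.42088184e+02] [[634.4 307.5  68.7]
 [635.2 255.1  70.2]
 [636.  202.8  71.9]
 [637.8 151.   69.8]
 [641.6  98.8  70.3]
 [640.   46.5  70.8]]
car 2866 c [ 579.2 -119.5] size [128.8 190.3] ang 84.09 z 39.8
handle 103 c [572.1 179. ] size [11.2 58.1] ang 1.91 z 49.7
hub 1078 c [ 494.2 -353. ] size [102.5 100.7] ang 54.01 z 65.5
((495.0433654785156, -353.84051513671875), 52.05671310424805)
crank [ 528.49919696 -373.00203403  108.65611081]
```

```bash
python3 - <<'E'
from fit import *
im=cv2.imread('pics/top0.png')
d=np.load('pics/top0.npy');C=cloud('top',d);X,Y,Z=[C[...,i] for i in range(3)]
car=(Z>35)&(Z<45)&(Y<-50)&(Y>-200)&(X>470)&(X<690)&(im.max(2)<45)
n,l,s,_=cv2.connectedComponentsWithStats(car.astype(np.uint8))
k=1+s[1:,4].argmax();rect(C,l==k,'black')
s=arm.read_state()
from scipy.spatial.transform import Rotation as R
print(R.from_quat(s['ee_rot']).as_matrix().round(3))
E
```

```text
black 2418 c [ 578.3 -126.4] size [102.4 176.7] ang 83.96 z 39.8
[[-0.971 -0.24  -0.   ]
 [-0.24   0.971  0.002]
 [ 0.     0.002 -1.   ]]
```

>>> drive_tool(steps=[[0,0,0,-8.59,0.05],[0,0,0,-8.59,0.05],[0,0,0,-8.59,0.05],[0,0,0,-8.59,0.05],[0,0,0,-8.59,0.05],[0,0,0,-8.59,0.05],[0,0,0,-8.59,0.05],[0,0,0,-8.59,0.05],[0,0,0,-8.59,0.05]])

```text
clock: 1.05
position: [150.2, -606.4, 230.8]
ee_rot: [0.717, -0.697, -0.0, -0.0]
contact_force: [-0.0, -0.2, 0.3]
gripper_width: 50.0
```

>>> drive_tool(steps=[[-0.0388,-0.0219,0,0,0.05],[-0.0388,-0.0219,0,0,0.05],[-0.0388,-0.0219,0,0,0.05],[-0.0388,-0.0219,0,0,0.05],[-0.0388,-0.0219,0,0,0.05],[-0.0388,-0.0219,0,0,0.05],[-0.0388,-0.0219,0,0,0.05],[-0.0388,-0.0219,0,0,0.05],[-0.0388,-0.0219,0,0,0.05],[-0.0388,-0.0219,0,0,0.05],[-0.0388,-0.0219,0,0,0.05],[-0.0388,-0.0219,0,0,0.05],[-0.0388,-0.0219,0,0,0.05],[-0.0388,-0.0219,0,0,0.05],[-0.0388,-0.0219,0,0,0.05],[-0.0388,-0.0219,0,0,0.05],[-0.0388,-0.0219,0,0,0.05],[-0.0388,-0.0219,0,0,0.05],[-0.0388,-0.0219,0,0,0.05],[-0.0388,-0.0219,0,0,0.05]])

```text
clock: 3.05
position: [572.0, 180.2, 231.0]
ee_rot: [0.715, -0.699, -0.0, 0.0]
contact_force: [1.2, -0.1, -0.3]
gripper_width: 49.9
```

```bash
python3 - <<'E'
from fit import *
d=np.load('pics/top0.npy');C=cloud('top',d)
for v in range(163,190,2): print(v,C[v,206].round(1),C[v,200].round(1))
im,d=snap('wrist','w1')
E
```

```text
163 [635.9 180.8   8.4] [634.6 196.8  12.1]
165 [630.2 180.5   8.5] [629.8 196.9   8.8]
167 [624.3 180.2   9.7] [623.7 196.4  10.7]
169 [617.8 179.5  13.6] [617.8 196.   11.9]
171 [612.9 179.6  10.8] [612.9 196.2   9. ]
173 [607.2 179.3  11.4] [607.5 196.    7.9]
175 [602.5 179.5   7. ] [601.3 195.4  10.8]
177 [596.8 179.2   7.4] [596.3 195.6   7.9]
179 [591.1 178.9   8.1] [590.8 195.3   7.8]
181 [577.3 174.   49.8] [576.9 189.7  50.2]
183 [572.1 173.9  48.9] [571.  189.2  52.6]
185 [567.5 174.1  45.2] [566.2 189.2  50.2]
187 [567.9 177.4  13.3] [567.6 193.6  13.4]
189 [564.9 178.7  -0.6] [564.8 195.3  -1.7]
```

View pics/w1.png

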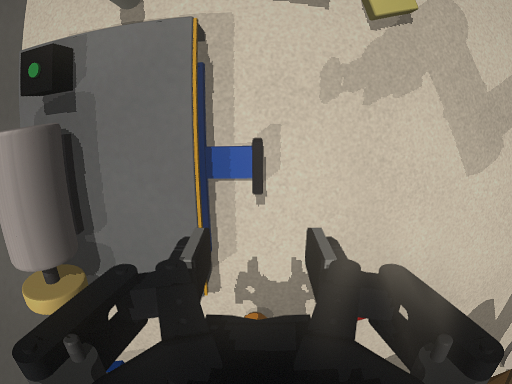

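>>> drive_tool(steps=[[0,0,0.045,0,0.05],[0,0,0.045,0,0.05],[0,0,0.045,0,0.05],[0,0,0.04,0,0.05],[0,0,0.02,0,0.05],[0,0,0.012,0,0.05],[0,0,0,0,0],[0,0,0,0,0],[0,0,0,0,0],[0,0,0,0,0],[0,0,0,0,0],[0,0,0,0,0]])

```text
clock: 4.3
position: [572.6, 179.1, 25.9]
ee_rot: [0.715, -0.699, 0.001, -0.001]
contact_force: [-0.9, 0.6, 5.7]
gripper_width: 10.8
```

>>> drive_tool(steps=[[0,0.004,0,0,0],[0,0.008,0,0,0],[0,0.012,0,0,0],[0,0.014,0,0,0],[0,0.014,0,0,0],[0,0.014,0,0,0],[0,0.014,0,0,0],[0,0.014,0,0,0],[0,0.014,0,0,0],[0,0.014,0,0,0],[0,0.014,0,0,0],[0,0.014,0,0,0],[0,0.014,0,0,0],[0,0.012,0,0,0],[0,0.008,0,0,0],[0,0.004,0,0,0],[0,0,0,0,0],[0,0,0,0,0],[0,0,0,0,0]])

```text
clock: 6.2
position: [384.6, 176.0, 25.5]
ee_rot: [0.715, -0.699, 0.0, -0.002]
contact_force: [-0.3, 2.9, 10.3]
gripper_width: 10.9
```

```bash
python3 - <<'E'
from fit import *
im,d=snap('top','top1')
a=im[130:290,130:350];cv2.imwrite('pics/top1z.png',cv2.resize(a,None,fx=3,fy=3,interpolation=cv2.INTER_CUBIC))
E
```

```text
(no output)
```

View pics/top1z.png

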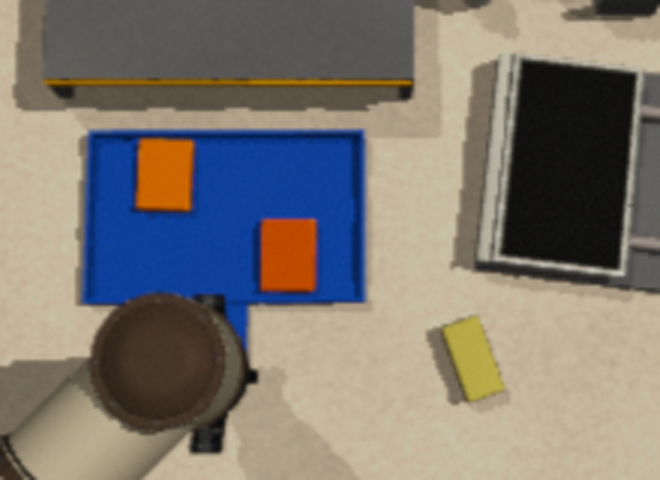

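Pulled clear: two amber plates are in the tray at zoomed (165,175) and (288,255), and no others are visible. I release the handle and rise.

>>> drive_tool(steps=[[0,0,0,0,0.05],[0,0,0,0,0.05],[0,0,0,0,0.05],[0,0,-0.03,0,0.05],[0,0,-0.05,0,0.06],[0,0,-0.05,0,0.06],[0,0,-0.05,8.59,0.06],[0,0,0,8.59,0.06],[0,0,0,8.59,0.06],[0,0,0,8.59,0.06],[0,0,0,8.59,0.06],[0,0,0,8.59,0.06],[0,0,0,8.59,0.06],[0,0,0,8.59,0.06],[0,0,0,8.59,0.06],[0,0,0,8.59,0.06],[0,0,0,4.1,0.06]])

```text
clock: 7.95
position: [382.8, 173.8, 203.4]
ee_rot: [-0.008, 1.0, -0.001, -0.001]
contact_force: [-0.2, 0.4, 0.6]
gripper_width: 59.9
```

```bash
cat > plates.py <<'E'
from fit import *
import sys
def run(f):
    im,d=snap('top',f);C=cloud('top',d);X,Y,Z=[C[...,i] for i in range(3)]
    hsv=cv2.cvtColor(im,cv2.COLOR_BGR2HSV)
    m=((hsv[...,0]<22)&(hsv[...,1]>180)&(hsv[...,2]>110)&(Y<380)&(Y>-260)&(X>300)&(Z>5)&(Z<150)).astype(np.uint8)
    n,l,s,c=cv2.connectedComponentsWithStats(m)
    for k in range(1,n):
        if s[k,4]>30: print(c[k].round(0)); rect(C,l==k,'plate')
    b=((hsv[...,0]>95)&(hsv[...,0]<130)&(hsv[...,1]>150)&(Z>-3)&(Z<25)&(X>420)&(Y<380)&(Y>0))
    b=cv2.morphologyEx(b.astype(np.uint8),cv2.MORPH_OPEN,np.ones((3,3)))
    rect(C,b>0,'tray')
    return im,C
if __name__=='__main__':
    im,C=run(sys.argv[1])
    a=im[110:290,130:400];cv2.imwrite('pics/'+sys.argv[1]+'z.png',cv2.resize(a,None,fx=2.9,fy=2.9,interpolation=cv2.INTER_CUBIC))
E
python3 plates.py top2
```

```text
[202. 157.]
plate 183 c [638.4 175.5] size [  4.9 315.5] ang 1.32 z 69.9
[184. 188.]
plate 412 c [564.9 234.8] size [64.8 46.7] ang 2.83 z 17.8
[226. 215.]
plate 424 c [493.9 121.9] size [62.7 45.7] ang 1.62 z 17.6
tray 3893 c [512.  180.2] size [184.7 247.1] ang 1.22 z 4.2
```

View pics/top2z.png

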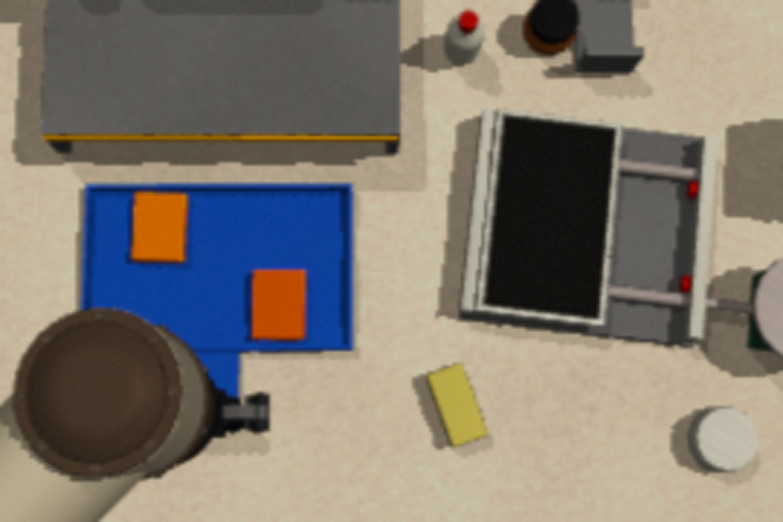

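>>> drive_tool(steps=[[-0.041,0.0146,0,0,0.06],[-0.041,0.0146,0,0,0.06],[-0.041,0.0146,0,0,0.06],[-0.042,0.0146,0,0,0.06],[0,0,0.045,0,0.06],[0,0,0.045,0,0.06],[0,0,0.045,0,0.06],[0,0,0.038,0,0.06],[0,0,0.01,0,0.06],[0,0,0,0,0.06]])

```text
clock: 9.0
position: [546.4, 235.6, 19.6]
ee_rot: [-0.011, 1.0, -0.001, -0.002]
contact_force: [-0.2, 0.5, 0.5]
gripper_width: 60.1
```

```bash
python3 - <<'E'
from h import *
snap('wrist','w2');snap('scene','s2')
E
```

```text
(no output)
```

View pics/w2.png

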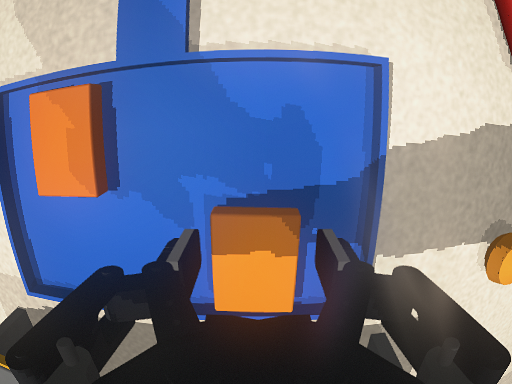

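>>> drive_tool(steps=[[0,0,0.008,0,0.06],[0,0,0.006,0,0.06],[0,0,0.003,0,0.06],[0,0,0,0,0.06]])

```text
clock: 9.5
position: [547.2, 236.3, 4.1]
ee_rot: [-0.011, 1.0, -0.0, -0.0]
contact_force: [0.1, -0.6, -0.2]
gripper_width: 59.9
```

>>> drive_tool(steps=[[0,0,0,0,0.04],[0,0,0,0,0.04],[0,0,0,0,0.04],[0,0,0,0,0.04],[0,0,-0.01,0,0.04],[0,0,-0.02,0,0.04],[0,0,-0.03,0,0.04],[0,0,-0.03,0,0.04],[0,0,0,0,0.04]])

```text
clock: 10.4
position: [549.9, 238.0, 99.2]
ee_rot: [-0.011, 1.0, 0.002, 0.004]
contact_force: [-0.5, 0.8, 0.3]
gripper_width: 46.1
```

```bash
python3 - <<'E'
from h import *
im,d=snap('wrist','w3')
im,d=snap('scene','s3')
cv2.imwrite('pics/s3z.png',cv2.resize(im[100:300,220:420],None,fx=3,fy=3))
E
python3 plates.py top3
```

```text
[205. 157.]
plate 83 c [638.6 179.6] size [  5.3 130.3] ang 1.43 z 70.6
[246. 157.]
plate 41 c [640.3  64.8] size [ 3.7 89. ] ang 0.15 z 70.3
[226. 215.]
plate 424 c [493.9 121.8] size [62.5 45.8] ang 1.75 z 18.0
tray 4093 c [512.2 180. ] size [184.8 246.4] ang 1.37 z 4.3
```

View pics/w3.png

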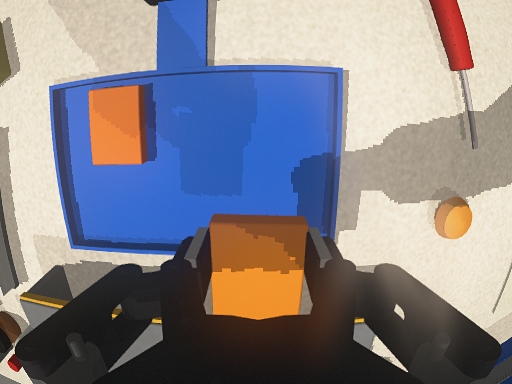

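View pics/s3z.png

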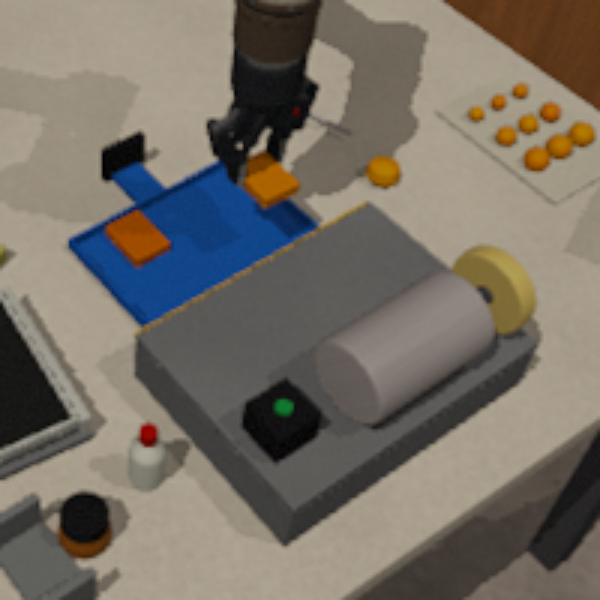

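```bash
cat > held.py <<'E'
from h import *
import sys
def held(f,zmin=25):
    s=arm.read_state()
    print('tcp',s['position'].round(1),'F',s['contact_force'].round(1),'w',round(s['gripper_width'],1),'q',s['ee_rot'].round(4))
    im,d=snap('scene',f);C=cloud('scene',d)
    hsv=cv2.cvtColor(im,cv2.COLOR_BGR2HSV)
    t=s['position']
    m=(hsv[...,0]<22)&(hsv[...,1]>180)&(hsv[...,2]>60)&(C[...,2]>zmin)&(np.linalg.norm(C-t,axis=2)<90)
    m=cv2.erode(m.astype(np.uint8),np.ones((2,2)))>0
    P=C[m];print(len(P));
    if len(P)<10:return
    print('min',np.percentile(P,3,axis=0).round(1),'max',np.percentile(P,97,axis=0).round(1))
    # plane ransac
    rng=np.random.default_rng(0);Q=P.copy()
    for _ in range(2):
        best=None
        if len(Q)<15:break
        for i in range(300):
            a=Q[rng.choice(len(Q),3,False)];n=np.cross(a[1]-a[0],a[2]-a[0]);L=np.linalg.norm(n)
            if L<50:continue
            n/=L;e=abs((Q-a[0])@n)<1.5
            if best is None or e.sum()>best.sum():best=e
        q=Q[best];c=q.mean(0);n=np.linalg.svd(q-c)[2][2];n*=np.sign(n[np.abs(n).argmax()])
        print('plane n',n.round(3),'c',c.round(1),len(q)); Q=Q[~best]
    u,v=[int(x) for x in np.array(np.nonzero(m))[::-1].mean(1)]
    cv2.imwrite('pics/'+f+'z.png',cv2.resize(im[max(0,v-60):v+60,max(0,u-60):u+60],None,fx=5,fy=5,interpolation=cv2.INTER_CUBIC))
if __name__=='__main__':held(sys.argv[1])
E
python3 held.py s4
```

```text
tcp [546.7 236.   93.9] F [-0.3  0.5 -1.3] w 45.9 q [-1.040e-02  9.999e-01 -1.000e-04 -6.000e-04]
168
min [544.  212.2  98.4] max [596.6 253.3 109.7]
plane n [0.014 0.046 0.999] c [571.  234.5 107. ] 90
plane n [0.026 0.049 0.998] c [573.9 229.9 104.7] 35
```

>>> drive_tool(steps=[[0,0,0.017,0,0.04],[0,0,0.02,0,0.04],[0,0,0.014,0,0.04],[0,0,0,0,0.04],[-0.015,0,0,0,0.04],[-0.02,0,0,0,0.04],[-0.014,0,0,0,0.04],[0,0,0,0,0.04],[0,0,-0.003,0,0.04],[0,0,-0.003,0,0.04],[0,0,-0.003,0,0.04]])

```text
clock: 11.7
position: [595.0, 236.8, 50.8]
ee_rot: [-0.01, 1.0, -0.001, -0.001]
contact_force: [4.8, -0.6, -11.0]
gripper_width: 46.4
```

```bash
python3 held.py s5
```

```text
tcp [595.  236.8  50.8] F [  4.8  -0.6 -11. ] w 46.4 q [-1.030e-02  9.999e-01 -5.000e-04 -1.400e-03]
113
min [591.9 212.8  58.6] max [635.5 253.9  70.1]
plane n [ 0.023 -0.003  1.   ] c [611.8 237.6  63.2] 60
plane n [ 0.049 -0.008  0.999] c [614.  232.2  60.4] 36
```

View pics/s5z.png

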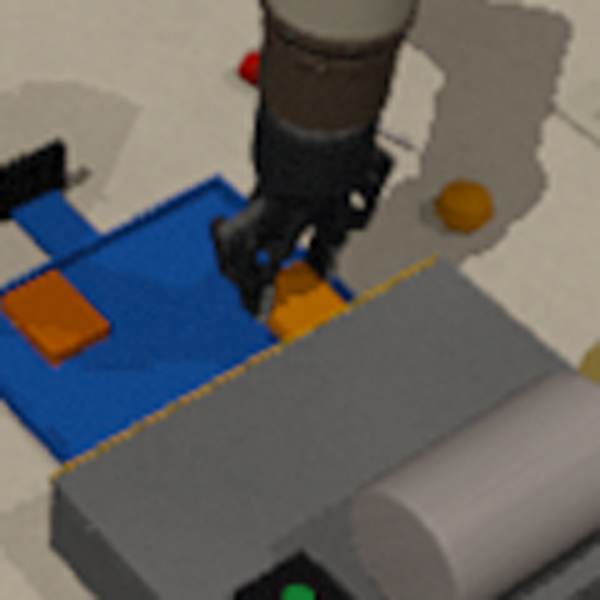

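>>> drive_tool(steps=[[0,0,-0.003,0,0.04],[0,0,-0.003,0,0.04],[-0.001,0,-0.003,0,0.04],[-0.001,0,-0.004,0,0.04]])

```text
clock: 12.15
position: [596.8, 237.1, 64.6]
ee_rot: [-0.011, 1.0, -0.001, -0.002]
contact_force: [-1.5, 0.6, -9.9]
gripper_width: 46.1
```

```bash
python3 held.py s6
```

```text
tcp [596.8 237.1  64.6] F [-1.5  0.6 -9.9] w 46.1 q [-1.050e-02  9.999e-01 -6.000e-04 -1.800e-03]
130
min [588.3 213.5  61.4] max [634.7 256.   79. ]
plane n [0.34  0.039 0.94 ] c [610.1 238.4  70.4] 66
plane n [ 0.348 -0.003  0.938] c [612.8 239.2  72. ] 25
```

>>> drive_tool(steps=[[-0.001,0,-0.003,0,0.04],[-0.002,0,-0.005,0,0.04],[-0.003,0,-0.005,0,0.04],[-0.003,0,-0.004,0,0.04],[-0.004,0,-0.004,0,0.04],[-0.004,0,-0.003,0,0.04],[-0.005,0,-0.003,0,0.04]])

```text
clock: 12.9
position: [619.3, 237.7, 94.9]
ee_rot: [-0.011, 1.0, -0.001, -0.001]
contact_force: [-7.1, 2.5, -2.8]
gripper_width: 45.4
```

```bash
python3 held.py s7
```

```text
tcp [619.3 237.7  94.9] F [-7.1  2.5 -2.8] w 45.4 q [-1.090e-02  9.999e-01 -6.000e-04 -9.000e-04]
117
min [610.4 214.3  70. ] max [635.3 256.7 107.6]
plane n [0.825 0.013 0.565] c [625.3 238.6  85.2] 72
plane n [0.829 0.019 0.558] c [625.1 243.   80.9] 26
```

View pics/s7z.png

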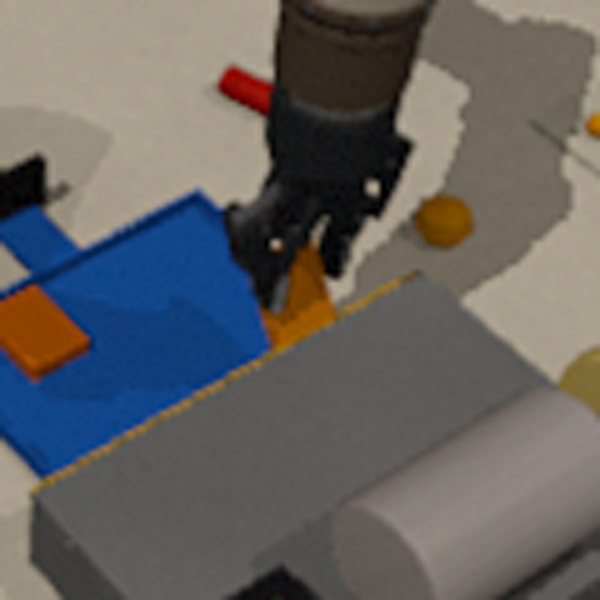

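>>> drive_tool(steps=[[-0.003,0,0.001,0,0.04],[-0.003,0,0.001,0,0.04],[-0.003,0,0.001,0,0.04],[-0.002,0,0,0,0.04],[0,0,0,0,0.04]])

```text
clock: 13.45
position: [632.6, 238.7, 93.0]
ee_rot: [-0.011, 1.0, 0.001, 0.002]
contact_force: [-5.5, 0.1, -0.8]
gripper_width: 43.6
```

```bash
python3 held.py s8
```

```text
tcp [632.6 238.7  93. ] F [-5.5  0.1 -0.8] w 43.6 q [-1.130e-02  9.999e-01  6.000e-04  1.900e-03]
63
min [622.4 215.2  67.5] max [635.9 257.3 106. ]
plane n [0.968 0.105 0.23 ] c [629.8 245.1  84.1] 34
plane n [ 0.899 -0.111  0.424] c [628.9 239.1  81.4] 17
```

View pics/s8z.png

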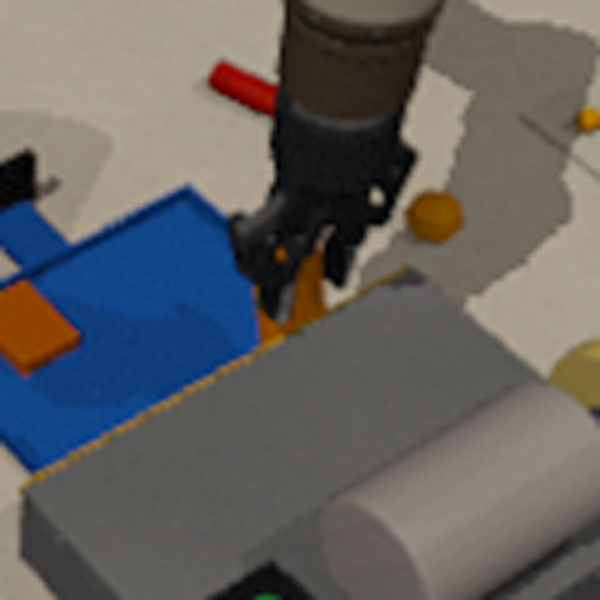

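>>> drive_tool(steps=[[-0.002,0,0,0,0.04],[-0.002,0,0,0,0.04],[0,0,0,0,0.04],[0,0,0,0,0.04]])

```text
clock: 13.9
position: [636.5, 238.7, 91.2]
ee_rot: [-0.011, 1.0, 0.001, 0.002]
contact_force: [-3.6, -0.1, 0.8]
gripper_width: 42.9
```

```bash
python3 held.py s9; python3 -c "
from h import *
snap('wrist','w9')"
```

```text
tcp [636.5 238.7  91.2] F [-3.6 -0.1  0.8] w 42.9 q [-1.080e-02  9.999e-01  7.000e-04  1.700e-03]
49
min [626.2 215.2  68. ] max [636.4 258.2 104.8]
plane n [0.975 0.035 0.221] c [631.  246.9  86. ] 37
```

View pics/w9.png

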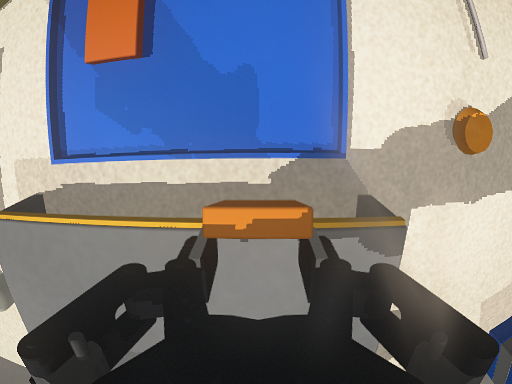

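>>> drive_tool(steps=[[0.002,0,0,0,0.04],[0.006,0,0,0,0.04],[0.01,0,-0.005,0,0.04],[0.002,0,-0.01,0,0.04],[0,0,-0.02,0,0.04],[0,0,-0.02,0,0.04],[0,0,0,0,0.04]])

```text
clock: 14.7
position: [617.9, 239.2, 149.4]
ee_rot: [-0.011, 1.0, 0.002, 0.005]
contact_force: [0.5, 0.3, -0.1]
gripper_width: 42.7
```

```bash
python3 held.py s10; python3 -c "
from h import *
snap('wrist','w10')"
```

```text
tcp [617.9 239.2 149.4] F [ 0.5  0.3 -0.1] w 42.7 q [-0.0112  0.9999  0.0021  0.0046]
108
min [606.7 215.2 121.5] max [629.6 257.2 159.8]
plane n [0.868 0.016 0.496] c [620.2 242.  137.9] 75
plane n [0.857 0.028 0.514] c [618.1 241.6 136.4] 16
```

View pics/s10z.png

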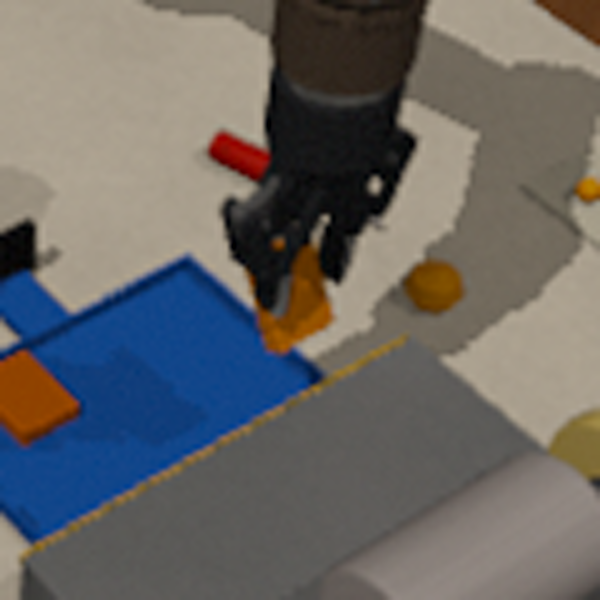

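View pics/w10.png

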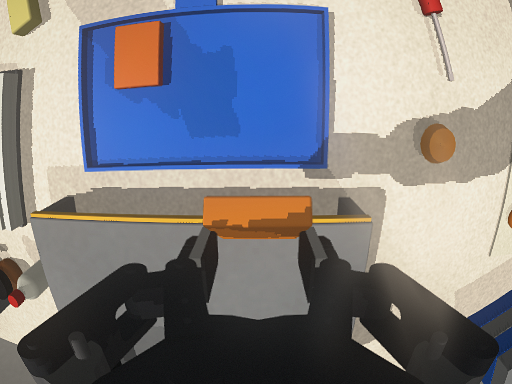

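>>> drive_tool(steps=[[0,0,0,0,0.0],[0,0,0,0,0.0],[0,0,0,0,0.0]])

```text
clock: 15.1
position: [615.1, 237.7, 143.4]
ee_rot: [-0.011, 1.0, -0.0, -0.001]
contact_force: [-0.0, -0.8, -0.6]
gripper_width: 42.7
```

```bash
python3 held.py s11
```

```text
tcp [615.1 237.7 143.4] F [-0.  -0.8 -0.6] w 42.7 q [-1.060e-02  9.999e-01 -4.000e-04 -7.000e-04]
111
min [604.2 214.8 113.8] max [626.5 255.6 155.3]
plane n [ 0.868 -0.009  0.496] c [616.  240.7 133.3] 61
plane n [ 0.869 -0.051  0.491] c [616.7 239.3 125.8] 23
```

>>> drive_tool(steps=[[0.01,0,0,0,0],[0.005,0,0.01,0,0],[0,0,0.015,0,0],[0,0,0.012,0,0],[0,0,0,0,0],[-0.006,0,0,0,0],[-0.006,0,0,0,0],[-0.006,0,0,0,0],[-0.006,0,0,0,0],[0,0,0,0,0]])

```text
clock: 16.15
position: [625.5, 238.1, 107.4]
ee_rot: [-0.01, 1.0, 0.0, 0.0]
contact_force: [-1.0, 0.0, 0.4]
gripper_width: 42.7
```

```bash
python3 held.py s12
```

```text
tcp [625.5 238.1 107.4] F [-1.   0.   0.4] w 42.7 q [-1.030e-02  9.999e-01  2.000e-04  4.000e-04]
105
min [615.  214.9  78.2] max [637.6 255.9 117.9]
plane n [ 0.856 -0.037  0.515] c [629.  239.9  95.3] 58
plane n [ 0.86  -0.048  0.508] c [627.3 238.9  92.5] 30
```

>>> drive_tool(steps=[[0.008,0,0,0,0],[0,0,0.008,0,0],[0,0,0.004,0,0],[-0.005,0,0,0,0],[-0.005,0,0,0,0],[-0.004,0,0,0,0],[-0.004,0,0,0,0],[0,0,0,0,0]])

```text
clock: 17.0
position: [634.2, 238.0, 95.1]
ee_rot: [-0.01, 1.0, -0.0, -0.001]
contact_force: [-3.5, 0.3, 0.6]
gripper_width: 43.0
```

```bash
python3 held.py s13
```

```text
tcp [634.2 238.   95.1] F [-3.5  0.3  0.6] w 43.0 q [-1.040e-02  9.999e-01 -3.000e-04 -8.000e-04]
64
min [623.3 213.6  69. ] max [636.4 257.7 109.5]
plane n [0.958 0.066 0.279] c [630.  243.9  87.3] 41
plane n [0.948 0.056 0.313] c [630.6 238.   78.6] 11
```

Rotating at 3.5 N. I carry on over the lip to overshoot.

>>> drive_tool(steps=[[-0.004,0,0,0,0],[-0.004,0,0,0,0],[-0.003,0,0,0,0],[0,0,0,0,0]])

```text
clock: 17.45
position: [646.5, 238.9, 95.6]
ee_rot: [-0.011, 1.0, 0.0, 0.001]
contact_force: [0.2, -0.3, 0.6]
gripper_width: 29.0
```

```bash
python3 held.py s14;python3 -c "
from h import *
snap('wrist','w14')"
```

```text
tcp [646.5 238.9  95.6] F [ 0.2 -0.3  0.6] w 29.0 q [-1.090e-02  9.999e-01  4.000e-04  1.300e-03]
85
min [618.3 162.6  54.8] max [635.3 204.4  90.5]
plane n [ 0.983 -0.173 -0.06 ] c [625.6 186.8  69.5] 45
plane n [ 0.939 -0.296  0.178] c [623.3 180.6  71.7] 17
```

View pics/w14.png

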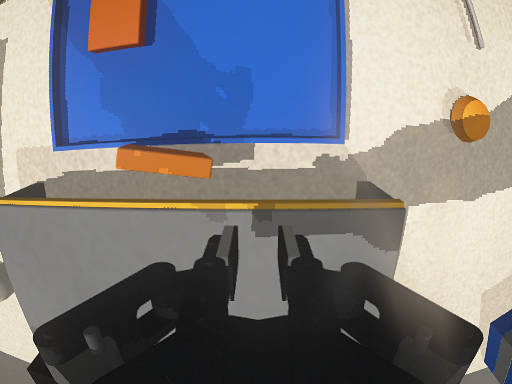

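>>> drive_tool(steps=[[0,0,-0.03,0,0.06],[0.03,0,-0.05,0,0.06],[0.05,0,-0.02,0,0.06],[0.05,0,0,0,0.06],[0.05,0,0,0,0.06],[0.05,0,0,0,0.06]])

```text
clock: 18.15
position: [422.5, 234.0, 187.5]
ee_rot: [-0.01, 1.0, 0.001, 0.002]
contact_force: [-0.6, 1.5, 1.3]
gripper_width: 59.8
```

```bash
python3 plates.py top4; python3 -c "
from h import *
snap('wrist','w15')"
```

```text
[201. 157.]
plate 184 c [638. 175.] size [  5.4 314.5] ang 1.31 z 70.1
[217. 170.]
plate 292 c [613.6 149.5] size [37.6 62.6] ang 1.76 z 29.1
[226. 215.]
plate 425 c [493.9 121.9] size [63. 46.] ang 1.79 z 17.6
tray 4343 c [513.3 180.1] size [181.7 246.5] ang 1.36 z 4.3
```

View pics/top4z.png

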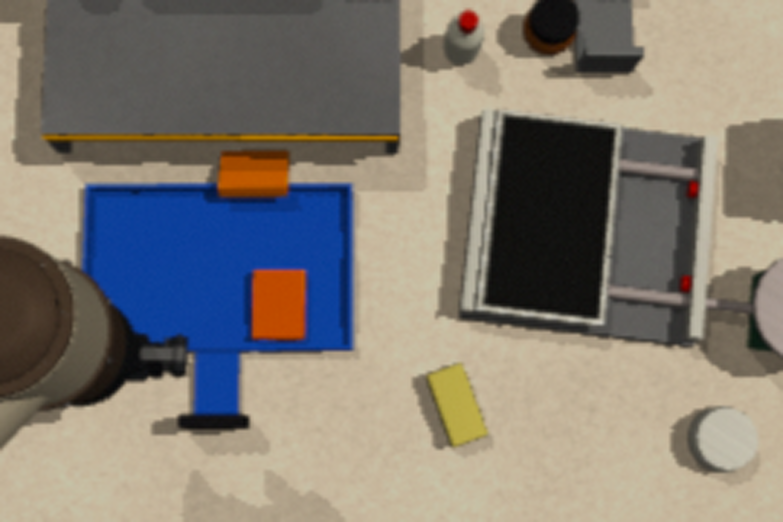

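View pics/w15.png

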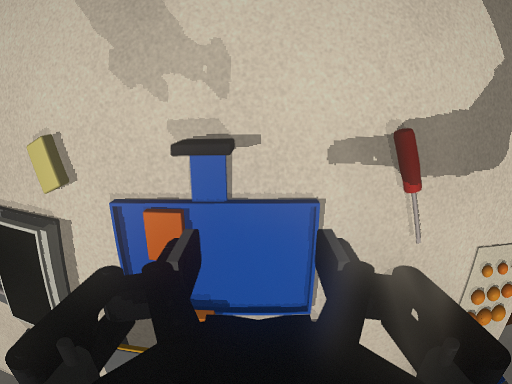

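```bash
cat > pl.py <<'E'
from h import *
def planes(f,x0,x1,y0,y1,z0=5,z1=120,n='top'):
    im=cv2.imread('pics/'+f+'.png');C=cloud(n,np.load('pics/'+f+'.npy'))
    hsv=cv2.cvtColor(im,cv2.COLOR_BGR2HSV);X,Y,Z=[C[...,i] for i in range(3)]
    m=(hsv[...,0]<22)&(hsv[...,1]>170)&(hsv[...,2]>50)&(X>x0)&(X<x1)&(Y>y0)&(Y<y1)&(Z>z0)&(Z<z1)
    Q=C[m];print(len(Q),'min',np.percentile(Q,3,axis=0).round(1),'max',np.percentile(Q,97,axis=0).round(1))
    rng=np.random.default_rng(0)
    for _ in range(2):
        best=None
        if len(Q)<15:break
        for i in range(300):
            a=Q[rng.choice(len(Q),3,False)];nn=np.cross(a[1]-a[0],a[2]-a[0]);L=np.linalg.norm(nn)
            if L<50:continue
            nn/=L;e=abs((Q-a[0])@nn)<1.5
            if best is None or e.sum()>best.sum():best=e
        q=Q[best];c=q.mean(0);w=np.linalg.svd(q-c)[2][2];w*=np.sign(w[np.abs(w).argmax()])
        print('n',w.round(3),'c',c.round(1),len(q),'min',q.min(0).round(0),'max',q.max(0).round(0));Q=Q[~best]
E
python3 -c "
from pl import *
planes('top4',560,634,90,210)
snap('scene','s16')
planes('s16',560,650,90,210,n='scene')
im=cv2.imread('pics/s16.png');cv2.imwrite('pics/s16z.png',cv2.resize(im[150:270,230:390],None,fx=5,fy=5,interpolation=cv2.INTER_CUBIC))
"
```

```text
323 min [593.4 119.4  17.3] max [631.6 178.8  37. ]
n [0.511 0.02  0.859] c [615.4 150.5  26.8] 163 min [597. 118.  15.] max [632. 181.  38.]
n [0.506 0.017 0.863] c [615.9 147.5  29.3] 59 min [599. 118.  20.] max [631. 177.  38.]
78 min [600.4 113.   24.8] max [637.6 172.   71. ]
n [ 0.278 -0.042  0.96 ] c [606.7 145.4  32.9] 34 min [601. 114.  30.] max [612. 172.  37.]
n [ 0.737 -0.026 -0.675] c [619.1 132.3  49.7] 20 min [600.  94.  29.] max [640. 172.  72.]
```

View pics/s16z.png

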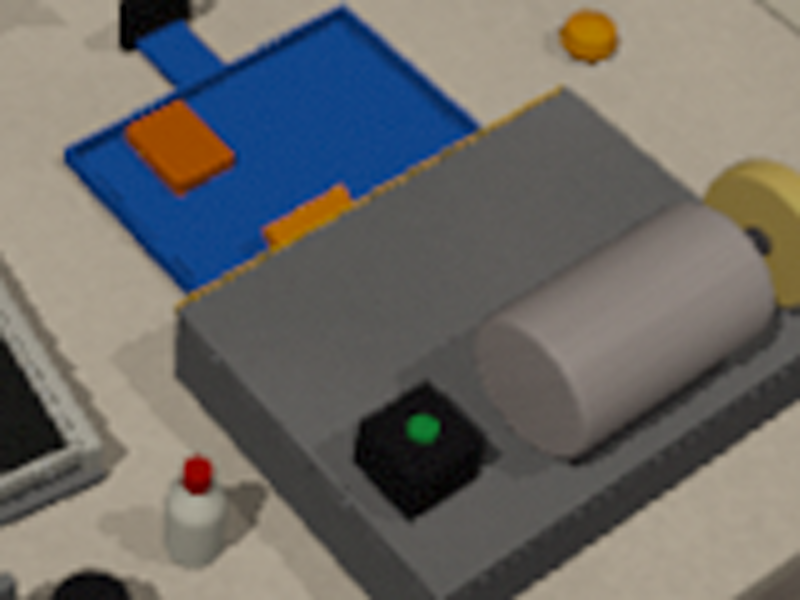

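>>> drive_tool(steps=[[-0.0357,-0.0177,0,0,0.08],[-0.0357,-0.0177,0,0,0.08],[-0.0357,-0.0177,0,0,0.08],[-0.0357,-0.0177,0,0,0.08],[-0.0357,-0.0177,0,0,0.08],[0,0,0.045,0,0.08],[0,0,0.045,0,0.08],[0,0,0.035,0,0.08],[0,0,0.02,0,0.08],[0,0,0,0,0.08]])

```text
clock: 19.3
position: [603.3, 147.9, 38.0]
ee_rot: [-0.01, 1.0, -0.001, -0.002]
contact_force: [0.0, 0.4, -0.0]
gripper_width: 80.1
```

```bash
python3 held.py s17; python3 -c "
from h import *
snap('wrist','w17')"
```

```text
tcp [603.3 147.9  38. ] F [ 0.   0.4 -0. ] w 80.1 q [-0.0101  0.9999 -0.0013 -0.0024]
43
min [604.4 104.7  27.9] max [638.4 171.1  71.1]
plane n [ 0.798 -0.019 -0.603] c [617.6 136.6  43.3] 23
plane n [0.669 0.058 0.741] c [607.3 150.2  31.5] 15
```

View pics/w17.png

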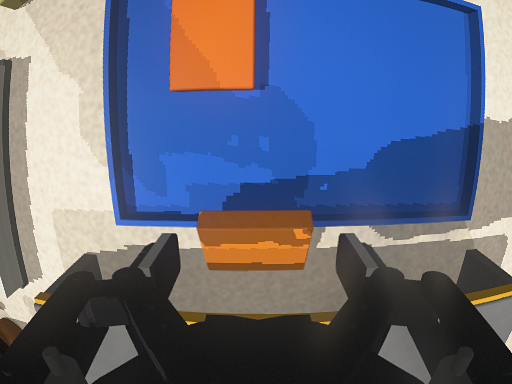

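>>> drive_tool(steps=[[0,0,0.014,0,0.08],[0,0,0.01,0,0.08],[0,0,0.004,0,0.08],[0,0,0,0,0.08],[0,0,0,0,0],[0,0,0,0,0],[0,0,0,0,0],[0,0,0,0,0],[0,0,0,0,0]])

```text
clock: 20.3
position: [604.2, 149.4, 14.5]
ee_rot: [-0.011, 1.0, 0.0, 0.001]
contact_force: [0.9, -0.4, 3.4]
gripper_width: 62.4
```

```bash
python3 held.py s18; python3 -c "
from h import *
snap('wrist','w18')"
```

```text
tcp [604.2 149.4  14.5] F [ 0.9 -0.4  3.4] w 62.4 q [-1.080e-02  9.999e-01  3.000e-04  8.000e-04]
34
min [603.9 119.3  27.6] max [638.1 175.6  71.1]
plane n [ 0.831 -0.008 -0.556] c [613.5 148.8  35.4] 17
plane n [ 0.769 -0.001 -0.64 ] c [611.1 149.7  37.7] 14
```

View pics/w18.png

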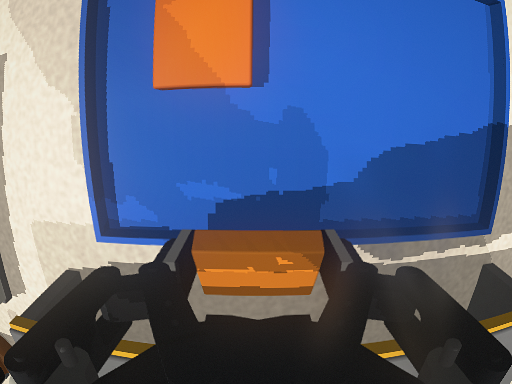

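>>> drive_tool(steps=[[0,0,-0.006,0,0],[-0.003,0,-0.006,0,0],[-0.003,0,-0.01,0,0],[0,0,-0.01,0,0],[0,0,-0.006,0,0],[0,0,0,0,0]])

```text
clock: 21.0
position: [610.3, 149.5, 53.3]
ee_rot: [-0.011, 1.0, 0.001, 0.001]
contact_force: [0.4, -0.1, -0.2]
gripper_width: 62.1
```

```bash
python3 held.py s19; python3 -c "
from pl import *
snap('wrist','w19')
snap('top','t19')
planes('t19',560,634,90,210,z0=20)"
```

```text
tcp [610.3 149.5  53.3] F [ 0.4 -0.1 -0.2] w 62.1 q [-1.070e-02  9.999e-01  6.000e-04  1.200e-03]
109
min [612.9 118.9  60.3] max [637.7 176.   72.3]
plane n [0.421 0.016 0.907] c [622.6 148.5  65.4] 56
plane n [0.417 0.002 0.909] c [620.9 154.   68.6] 23
22 min [600.7 121.2  62.8] max [605.  176.9  75. ]
n [ 0.976  0.041 -0.212] c [602.6 137.5  66.8] 16 min [601. 121.  61.] max [604. 179.  77.]
```

View pics/w19.png

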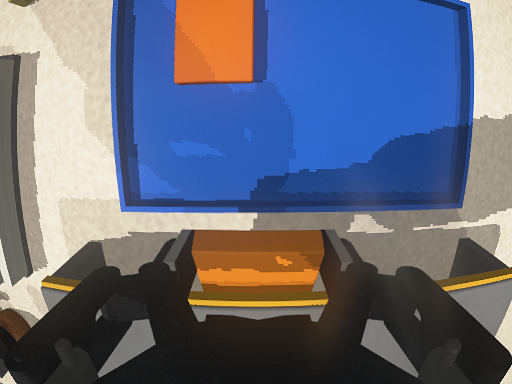

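>>> drive_tool(steps=[[0.0045,0,-0.002,0,0],[0,0,-0.003,0,0],[-0.0015,0,-0.004,0,0],[-0.0015,0,-0.004,0,0],[-0.0025,0,-0.0035,0,0],[-0.0025,0,-0.0035,0,0]])

```text
clock: 21.75
position: [608.3, 148.0, 68.1]
ee_rot: [-0.01, 1.0, -0.002, -0.006]
contact_force: [-4.0, 1.6, -13.5]
gripper_width: 62.2
```

```bash
python3 held.py s20
```

```text
tcp [608.3 148.   68.1] F [ -4.    1.6 -13.5] w 62.2 q [-0.0098  0.9999 -0.0016 -0.0062]
170
min [608.8 118.4  65.3] max [634.8 175.1  85.8]
plane n [ 0.64  -0.016  0.768] c [621.3 148.4  74.8] 84
plane n [ 0.636 -0.015  0.772] c [623.1 140.9  77. ] 43
```

>>> drive_tool(steps=[[-0.0025,0,-0.0035,0,0],[-0.003,0,-0.003,0,0],[-0.003,0,-0.003,0,0],[-0.0035,0,-0.0025,0,0]])

```text
clock: 22.2
position: [618.7, 147.8, 81.1]
ee_rot: [-0.01, 1.0, -0.002, -0.008]
contact_force: [-13.7, 1.8, -0.8]
gripper_width: 62.6
```

```bash
python3 held.py s21
```

```text
tcp [618.7 147.8  81.1] F [-13.7   1.8  -0.8] w 62.6 q [-0.01    0.9999 -0.0024 -0.0081]
168
min [613.9 118.5  69.2] max [636.7 174.4 100.4]
plane n [0.838 0.047 0.544] c [624.6 150.   84.5] 92
plane n [0.832 0.048 0.553] c [627.7 152.1  84.3] 44
```

>>> drive_tool(steps=[[-0.0025,0,-0.0015,0,0],[-0.0025,0,-0.0015,0,0],[-0.0025,0,-0.001,0,0],[-0.0025,0,-0.001,0,0]])

```text
clock: 22.65
position: [630.1, 147.9, 87.1]
ee_rot: [-0.01, 1.0, -0.002, -0.006]
contact_force: [-9.2, -1.1, -2.6]
gripper_width: 61.6
```

```bash
python3 held.py s22
```

```text
tcp [630.1 147.9  87.1] F [-9.2 -1.1 -2.6] w 61.6 q [-0.0101  0.9999 -0.0022 -0.0064]
142
min [623.4 122.4  69.3] max [637.2 175.  107.5]
plane n [0.954 0.063 0.292] c [630.9 151.9  87.8] 101
plane n [ 0.947 -0.09   0.309] c [630.8 154.   86.2] 25
```

>>> drive_tool(steps=[[0.002,0,0,0,0],[0.005,0,0,0,0],[0.01,0,-0.005,0,0],[0.01,0,-0.02,0,0],[0,0,-0.03,0,0],[0,0,0,0,0]])

```text
clock: 23.3
position: [612.4, 150.8, 151.3]
ee_rot: [-0.012, 1.0, 0.002, 0.008]
contact_force: [1.2, 0.7, -0.5]
gripper_width: 61.7
```

```bash
python3 held.py s23;python3 -c "
from h import *
snap('wrist','w23')"
```

```text
tcp [612.4 150.8 151.3] F [ 1.2  0.7 -0.5] w 61.7 q [-0.0118  0.9999  0.0022  0.0075]
183
min [605.1 122.3 132.5] max [624.4 177.4 171.7]
plane n [0.901 0.019 0.433] c [615.6 152.6 150.5] 116
plane n [0.899 0.019 0.438] c [613.1 155.6 149.3] 39
```

View pics/w23.png

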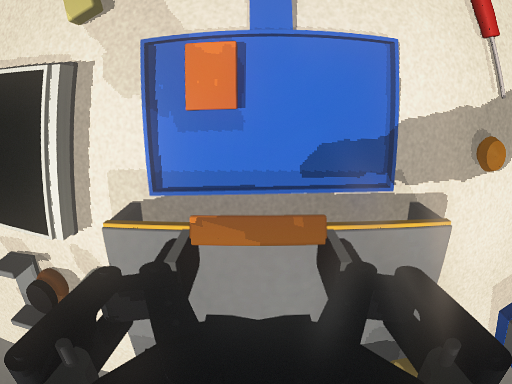

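>>> drive_tool(steps=[[0.0026,-0.01,0,0,0],[0.0026,-0.025,0,0,0],[0.0026,-0.032,0,0,0],[0.0026,-0.032,0,0,0],[0.0026,-0.032,0,0,0],[0.0026,-0.032,0,0,0],[0.0026,-0.032,0,0,0],[0.0026,-0.032,0,0,0],[0.0026,-0.025,0,0,0],[0.0026,-0.017,0,0,0],[0,-0.008,0,2,0],[0,0,0,4.3,0],[0,0,0.015,0,0],[0,0,0.02,0,0],[0,0,0.015,0,0],[0,0,0.008,0,0],[0,0,0,0,0]])

```text
clock: 25.1
position: [587.4, -127.9, 84.4]
ee_rot: [0.044, 0.999, -0.0, -0.001]
contact_force: [-0.6, -1.0, -1.2]
gripper_width: 61.7
```

```bash
python3 held.py s24 ;python3 -c "
from h import *
snap('wrist','w24')"
```

```text
tcp [ 587.4 -127.9   84.4] F [-0.6 -1.  -1.2] w 61.7 q [ 4.43e-02  9.99e-01 -1.00e-04 -1.40e-03]
294
min [ 577.7 -154.8   41.4] max [ 599.7 -100.   106.4]
plane n [ 0.904 -0.071  0.423] c [ 589.5 -127.6   85.3] 160
plane n [ 0.898 -0.077  0.434] c [ 586.2 -127.4   86.8] 59
```

View pics/w24.png

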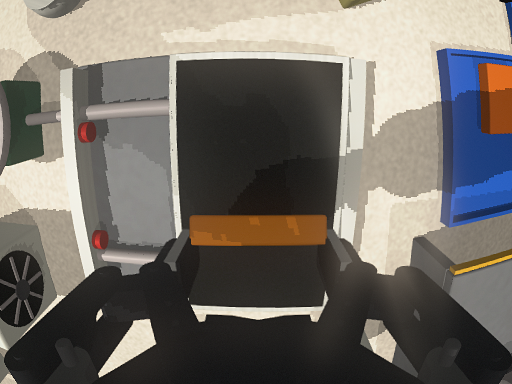

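View pics/s24z.png

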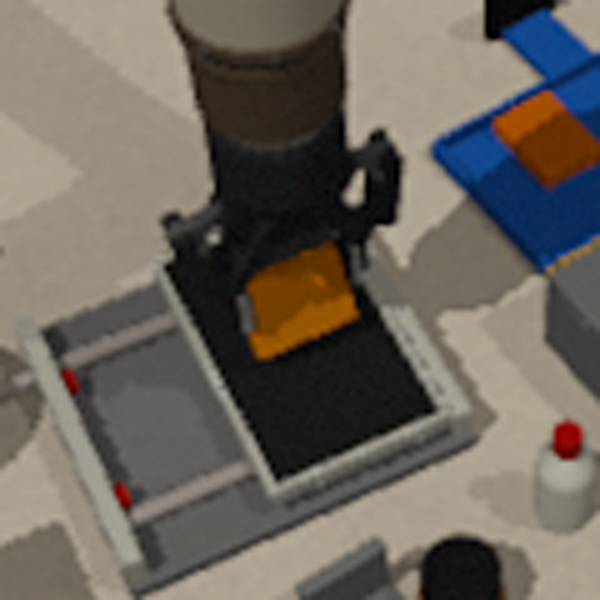

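>>> drive_tool(steps=[[0,0,0.006,0,0],[0,0,0.003,0,0],[0,0,0.002,0,0],[0,0,0,0,0]])

```text
clock: 25.6
position: [587.9, -128.3, 74.5]
ee_rot: [0.044, 0.999, -0.0, -0.0]
contact_force: [0.5, 0.4, -0.3]
gripper_width: 61.8
```

```bash
python3 held.py s25; python3 -c "
from pl import *
planes('s25',550,640,-190,-60,z0=44,n='scene')"
```

```text
tcp [ 587.9 -128.3   74.5] F [ 0.5  0.4 -0.3] w 61.8 q [ 4.44e-02  9.99e-01 -0.00e+00 -2.00e-04]
292
min [ 578.3 -157.    40.4] max [ 600.4 -100.4   96.6]
plane n [ 0.912 -0.05   0.408] c [ 589.4 -127.5   75.9] 163
plane n [0.83  0.011 0.557] c [ 589.  -127.5   76.2] 57
324 min [ 572.1 -159.4   54.9] max [600.4 -99.8  97.4]
n [ 0.898 -0.059  0.437] c [ 589.7 -128.8   76.3] 169 min [ 578. -159.   54.] max [602. -98.  98.]
n [ 0.899 -0.064  0.433] c [ 588.  -125.6   74.9] 72 min [ 576. -160.   52.] max [599. -97.  96.]
```

>>> drive_tool(steps=[[0,0,0.005,0,0],[0,0,0.0015,0,0],[0,0,0.001,0,0],[0,0,0.001,0,0],[0,0,0,0,0]])

```text
clock: 26.15
position: [588.1, -128.3, 67.3]
ee_rot: [0.044, 0.999, -0.0, 0.0]
contact_force: [-1.4, 0.4, 4.6]
gripper_width: 61.6
```

>>> drive_tool(steps=[[-0.001,0,0.001,0,0],[-0.002,0,0.0005,0,0],[-0.002,0,0,0,0],[-0.002,0,0,0,0]])

```text
clock: 26.55
position: [592.8, -128.9, 67.3]
ee_rot: [0.044, 0.999, -0.0, -0.002]
contact_force: [-9.9, 3.0, 17.6]
gripper_width: 62.0
```

```bash
python3 held.py s26
```

```text
tcp [ 592.8 -128.9   67.3] F [-9.9  3.  17.6] w 62.0 q [ 4.40e-02  9.99e-01 -4.00e-04 -2.50e-03]
276
min [ 583.6 -157.3   39.7] max [ 603.4 -100.5   90.2]
plane n [ 0.925 -0.088  0.37 ] c [ 594.  -126.9   67.8] 158
plane n [ 0.935 -0.085  0.343] c [ 592.5 -126.8   64.6] 63
```

>>> drive_tool(steps=[[-0.002,0,0,0,0],[-0.002,0,0,0,0],[-0.002,0,0,0,0]])

```text
clock: 26.9
position: [598.7, -129.8, 67.3]
ee_rot: [0.044, 0.999, -0.001, -0.003]
contact_force: [-8.4, 2.0, 16.2]
gripper_width: 61.7
```

```bash
python3 held.py s27;python3 -c "
from pl import *
planes('s26',550,640,-190,-60,z0=44,n='scene')
planes('s27',550,640,-190,-60,z0=44,n='scene')"
```

```text
tcp [ 598.7 -129.8   67.3] F [-8.4  2.  16.2] w 61.7 q [ 4.40e-02  9.99e-01 -6.00e-04 -2.50e-03]
276
min [ 589.1 -157.    41.3] max [ 609.3 -101.8   89.8]
plane n [ 0.917 -0.091  0.39 ] c [ 600.3 -128.5   67.9] 169
plane n [ 0.917 -0.102  0.386] c [ 599.8 -125.8   62.7] 53
310 min [ 575.9 -159.4   46.9] max [603.2 -99.6  90.4]
n [ 0.927 -0.08   0.366] c [ 594.1 -126.2   68.5] 163 min [ 584. -159.   46.] max [605. -98.  92.]
n [ 0.931 -0.072  0.357] c [ 590.9 -128.7   69.3] 74 min [ 581. -161.   44.] max [603. -98.  91.]
313 min [ 582.4 -161.2   46.9] max [ 609.1 -101.1   90.9]
n [ 0.922 -0.083  0.378] c [ 600.2 -129.3   67.8] 185 min [ 589. -161.   47.] max [611. -99.  91.]
n [ 0.927 -0.078  0.368] c [ 597.5 -125.1   68.1] 49 min [ 587. -162.   44.] max [609. -99.  90.]
```

>>> drive_tool(steps=[[0,0,-0.01,0,0],[0,0,-0.04,0,0],[0,0,-0.045,0,0],[-0.0041,0.018,0,0,0],[-0.0041,0.036,0,0,0],[-0.0041,0.036,0,0,0],[-0.0041,0.036,0,0,0],[-0.0041,0.036,0,0,0],[-0.0041,0.036,0,0,0],[-0.0041,0.036,0,0,0],[-0.0041,0.036,0,0,0],[-0.0041,0.036,0,0,0],[-0.0041,0.036,0,0,0],[-0.0041,0.036,0,0,0],[-0.0041,0.036,0,0,0],[-0.0041,0.036,0,0,0],[-0.0043,0.036,0,0,0],[0,0.016,0,0,0],[0,0,0,0,0]])

```text
clock: 28.85
position: [702.3, 368.7, 157.8]
ee_rot: [0.043, 0.999, 0.0, -0.0]
contact_force: [0.4, 0.2, -0.6]
gripper_width: 61.7
```

>>> drive_tool(steps=[[0,0,0,-8.03,0],[0,0,0,-8.03,0],[0,0,0,-8.03,0],[0,0,0,-8.03,0],[0,0,0,-8.03,0],[0,0,0,-8.03,0],[0,0,0,-8.03,0],[0,0,0,-8.03,0],[0,0,0,-8.03,0],[0,0,0,-8.03,0],[0,0,0,-8.03,0],[0,0,0,-8.03,0],[0,0,0,0,0]])

```text
clock: 30.15
position: [702.8, 364.7, 159.6]
ee_rot: [0.715, -0.7, -0.0, 0.0]
contact_force: [-0.6, -0.3, -0.5]
gripper_width: 61.9
```

```bash
python3 held.py s28; python3 -c "
from pl import *
snap('wrist','w28');snap('top','t28')
planes('s28',640,780,290,440,z0=44,n='scene')"
```

```text
tcp [702.8 364.7 159.6] F [-0.6 -0.3 -0.5] w 61.9 q [ 7.146e-01 -6.995e-01 -1.000e-04  1.000e-04]
118
min [680.5 344.2 140.8] max [734.8 362.1 180.6]
plane n [-0.027  0.904  0.427] c [707.6 351.9 160.5] 76
plane n [0.016 0.898 0.441] c [713.7 350.5 173.1] 26Traceback (most recent call last):
  File "<string>", line 4, in <module>
    planes('s28',640,780,290,440,z0=44,n='scene')
    ~~~~~~^^^^^^^^^^^^^^^^^^^^^^^^^^^^^^^^^^^^^^^
  File "pl.py", line 6, in planes
    Q=C[m];print(len(Q),'min',np.percentile(Q,3,axis=0).round(1),'max',np.percentile(Q,97,axis=0).round(1))
                              ~~~~~~~~~~~~~^^^^^^^^^^^^
    return _quantile_unchecked(
        a, q, axis, out, overwrite_input, method, keepdims, weights)
    return _ureduce(a,
                    func=_quantile_ureduce_func,
    ...<5 lines>...
                    overwrite_input=overwrite_input,
                    method=method)
    r = func(a, **kwargs)
    result = _quantile(arr,
                       quantiles=q,
    ...<2 lines>...
                       out=out,
                       weights=wgt)
    slices_having_nans = np.isnan(arr[-1, ...])
                                  ~~~^^^^^^^^^
IndexError: index -1 is out of bounds for axis 0 with size 0
```

View pics/w28.png

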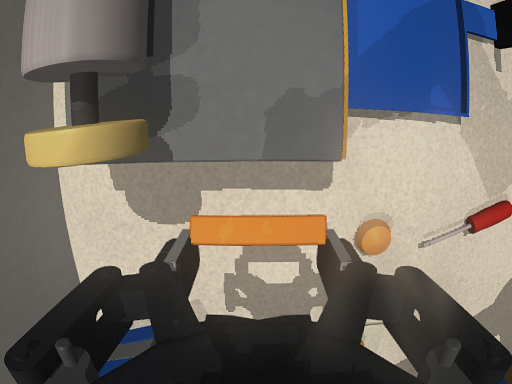

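View pics/t28.png

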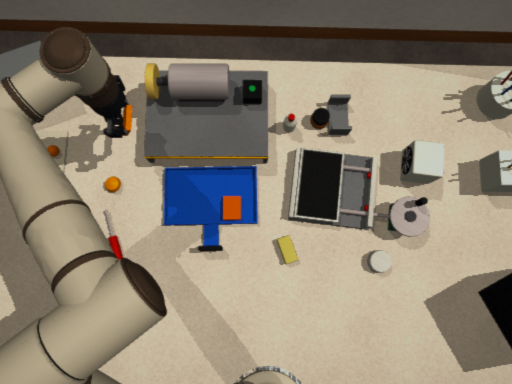

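>>> drive_tool(steps=[[0.003,0,0.03,0,0],[0,0,0.04,0,0],[0,0,0.035,0,0],[0,0,0.012,0,0],[0,0,0.004,0,0],[0,0,0.003,0,0],[0,0,0,0,0]])

```text
clock: 31.0
position: [703.9, 363.1, 37.8]
ee_rot: [0.715, -0.699, 0.0, -0.002]
contact_force: [0.2, -0.6, -0.5]
gripper_width: 61.8
```

```bash
python3 held.py s29; python3 -c "
from h import *
snap('wrist','w29')"
```

```text
tcp [703.9 363.1  37.8] F [ 0.2 -0.6 -0.5] w 61.8 q [ 7.149e-01 -6.992e-01  4.000e-04 -1.700e-03]
3
```

View pics/w29.png

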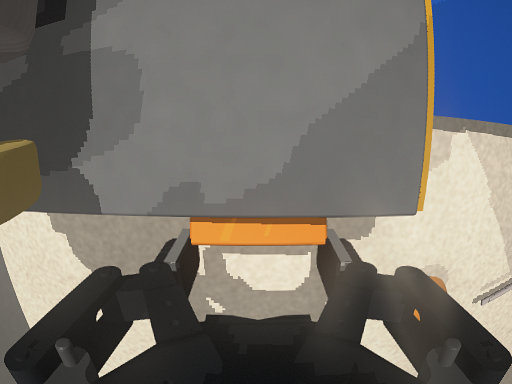

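>>> drive_tool(steps=[[0,0,0.004,0,0],[0,0,0.002,0,0],[0,0,0.001,0,0],[0,0,0.001,0,0]])

```text
clock: 31.5
position: [702.8, 362.5, 27.6]
ee_rot: [0.715, -0.699, 0.0, 0.0]
contact_force: [-0.3, -0.1, -1.4]
gripper_width: 61.9
```

>>> drive_tool(steps=[[0,0,0.001,0,0],[0,0,0.001,0,0],[0.001,0,0.001,0,0],[0.001,0,0,0,0],[0.001,0,0,0,0]])

```text
clock: 32.0
position: [703.3, 360.9, 27.0]
ee_rot: [0.715, -0.699, 0.0, -0.002]
contact_force: [-3.1, 2.7, 4.8]
gripper_width: 61.8
```

>>> drive_tool(steps=[[0,0,0,0,0.08],[0,0,0,0,0.08],[0,0,0,0,0.08],[0,0,-0.03,0,0.08],[0,0,-0.05,0,0.08],[-0.03,0,-0.03,0,0.04],[-0.03,0,0,0,0.0],[0,0,0,0,0]])

```text
clock: 32.8
position: [701.2, 423.4, 135.6]
ee_rot: [0.716, -0.698, -0.0, -0.002]
contact_force: [0.0, -0.5, -2.7]
gripper_width: 37.6
```

```bash
python3 -c "
from h import *
snap('wrist','w30');im,d=snap('top','t30')
from pl import planes
planes('t30',650,760,320,420,z0=4)
cv2.imwrite('pics/t30z.png',cv2.resize(im[60:200,50:200],None,fx=4,fy=4))"
```

```text
154 min [671.8 345.2  16.3] max [731.2 369.1  50.6]
n [-0.016  0.861  0.509] c [701.2 359.   34.6] 99 min [672. 348.  15.] max [734. 370.  51.]
n [-0.002  0.922  0.387] c [697.6 349.   42.7] 32 min [672. 345.   4.] max [735. 365.  50.]
```

View pics/w30.png

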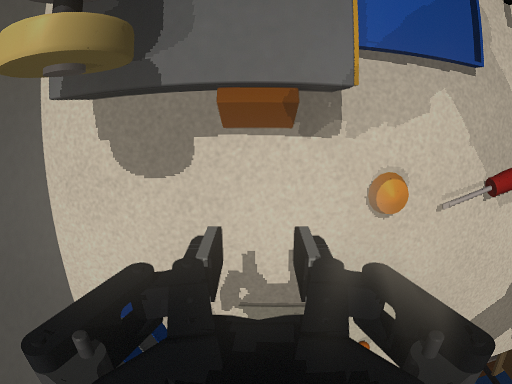

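View pics/t30z.png

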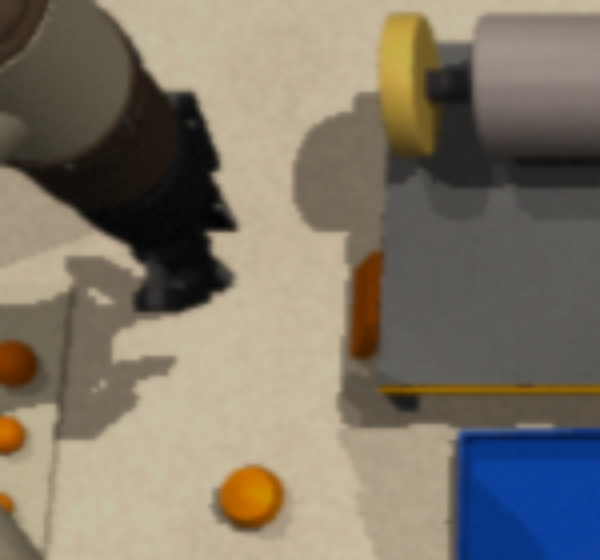

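>>> drive_tool(steps=[[0.02,0,0.03,0,0.04],[0,0,0.045,0,0.04],[0,0,0.045,0,0.04],[0,0,0.01,0,0.04],[0,0,0.003,0,0.04],[0,0,0,0,0.04]])

```text
clock: 33.5
position: [702.6, 399.1, 2.2]
ee_rot: [0.715, -0.699, 0.0, -0.0]
contact_force: [0.1, 0.6, 0.3]
gripper_width: 40.0
```

>>> drive_tool(steps=[[0.01,0,0,0,0.04],[0.008,0,0,0,0.04],[0.003,0,0,0,0.04],[0.003,0,0,0,0.04],[0.003,0,0,0,0.04],[0.003,0,0,0,0.04],[0.002,0,0,0,0.04],[0.001,0,0,0,0.04],[0,0,0,0,0.04]])

```text
clock: 34.4
position: [702.7, 366.3, 1.6]
ee_rot: [0.715, -0.699, -0.0, 0.0]
contact_force: [0.0, 0.9, 0.3]
gripper_width: 40.1
```

```bash
python3 -c "
from h import *
snap('wrist','w31');im,d=snap('top','t31')
from pl import planes
planes('t31',650,760,320,420,z0=4)"
```

```text
91 min [671.4 344.6  37.7] max [732.  355.6  52.4]
n [ 0.004 -0.261  0.965] c [701.7 349.4  48.4] 43 min [671. 345.  46.] max [733. 354.  51.]
n [0.032 0.808 0.588] c [700.  350.1  46.7] 20 min [674. 347.  34.] max [732. 359.  52.]
```

View pics/w31.png

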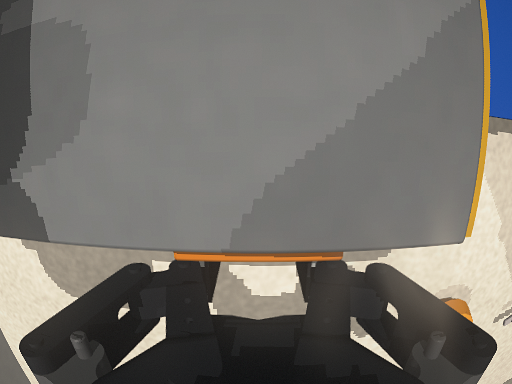

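>>> drive_tool(steps=[[0.002,0,0,0,0.04],[0.001,0,0,0,0.04],[0.001,0,0,0,0.04],[0,0,0,0,0.04]])

```text
clock: 34.9
position: [702.9, 364.7, 1.8]
ee_rot: [0.715, -0.699, -0.0, -0.002]
contact_force: [-0.3, 6.0, -1.2]
gripper_width: 40.0
```

>>> drive_tool(steps=[[-0.01,0,0,0,0.04],[-0.02,0,0,0,0.04],[0,0,-0.045,0,0.08],[0,0,-0.045,0,0.08],[0.01,0,0,0,0.08],[0.013,0,0,0,0.08],[0,0,0,0,0.08]])

```text
clock: 35.6
position: [702.2, 367.0, 90.8]
ee_rot: [0.714, -0.7, -0.0, 0.002]
contact_force: [-0.1, -0.7, -0.5]
gripper_width: 79.8
```

```bash
python3 -c "
from h import *
print(arm.read_state()['position'])
snap('wrist','w32');im,d=snap('top','t32')
from pl import planes
planes('t32',650,760,320,420,z0=4)"
```

```text
[702.19020618 367.01079534  90.81335478]
96 min [671.8 340.   39.9] max [731.1 355.2  67.5]
n [-0.015  0.032  0.999] c [702.3 350.   48.5] 51 min [672. 344.  47.] max [733. 356.  50.]
n [-0.023  0.037  0.999] c [704.2 350.6  45.9] 25 min [673. 345.  44.] max [734. 355.  48.]
```

View pics/w32.png

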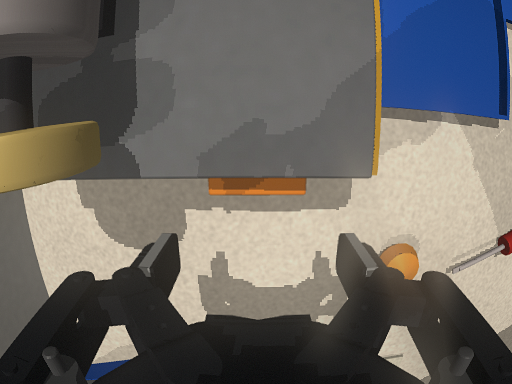

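>>> drive_tool(steps=[[0.011,0,0,0,0.08],[0,0,0.03,0,0.08],[0,0,0.03,0,0.08],[0,0,0.014,0,0.08],[0,0,0.004,0,0.08],[0,0,0,0,0.08],[0,0,0,0,0],[0,0,0,0,0],[0,0,0,0,0],[0,0,0,0,0],[0,0,0,0,0]])

```text
clock: 36.8
position: [704.1, 359.4, 16.2]
ee_rot: [0.715, -0.699, 0.001, -0.002]
contact_force: [-0.1, 1.4, 6.7]
gripper_width: 62.4
```

```bash
python3 -c "
from h import *
snap('wrist','w33')"
```

```text
(no output)
```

View pics/w33.png

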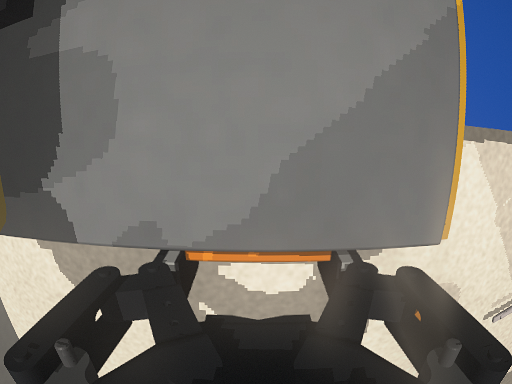

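>>> drive_tool(steps=[[-0.005,0,-0.002,0,0],[-0.012,0,-0.003,0,0],[-0.01,0,-0.02,0,0],[0,0,-0.04,0,0],[0,0,-0.04,0,0],[0,0,-0.03,0,0],[0,0,0,0,0]])

```text
clock: 37.55
position: [704.5, 387.8, 155.6]
ee_rot: [0.715, -0.699, 0.001, -0.005]
contact_force: [0.3, 0.2, 0.2]
gripper_width: 62.1
```

```bash
python3 held.py s34;python3 -c "
from pl import *
snap('wrist','w34');snap('top','t34')
planes('t34',650,760,320,440,z0=90,z1=250)"
```

```text
tcp [704.5 387.8 155.6] F [0.3 0.2 0.2] w 62.1 q [ 0.7154 -0.6987  0.0014 -0.0053]
217
min [680.3 367.  145. ] max [736.2 373.9 188.3]
plane n [-0.016  1.     0.01 ] c [707.2 368.9 166.5] 132
plane n [-0.023  1.    -0.009] c [713.8 371.5 168.1] 64
289 min [670.9 368.  138.1] max [731.7 381.5 183.2]
n [-0.026  1.    -0.006] c [701.4 369.3 161.7] 156 min [670. 367. 132.] max [733. 372. 184.]
n [0.005 0.151 0.989] c [700.3 376.6 180.4] 64 min [670. 371. 179.] max [733. 383. 182.]
```

View pics/w34.png

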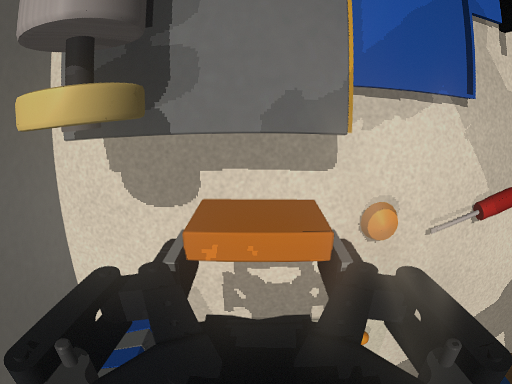

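>>> drive_tool(steps=[[0,0,0,5,0],[0,0,0,8,0],[0,0,0,8.3,0],[0,0,0,8.3,0],[0,0,0,8.3,0],[0,0,0,8.3,0],[0,0,0,8.3,0],[0,0,0,8.3,0],[0,0,0,8.3,0],[0,0,0,8.3,0],[0,0,0,8.3,0],[0,0,0,5.6,0],[0,0,0,3,0],[0,0,0,0,0]])

```text
clock: 39.1
position: [701.3, 385.2, 145.6]
ee_rot: [0.044, 0.999, -0.001, -0.002]
contact_force: [0.5, 0.0, -1.5]
gripper_width: 62.6
```

>>> drive_tool(steps=[[0.0029,-0.012,0,0,0],[0.0029,-0.025,0,0,0],[0.0029,-0.036,0,0,0],[0.0029,-0.036,0,0,0],[0.0029,-0.036,0,0,0],[0.0029,-0.036,0,0,0],[0.0029,-0.036,0,0,0],[0.0029,-0.036,0,0,0],[0.0029,-0.036,0,0,0],[0.0029,-0.036,0,0,0],[0.0029,-0.036,0,0,0],[0.0029,-0.036,0,0,0],[0.0029,-0.036,0,0,0],[0.0029,-0.036,0,0,0],[0.0029,-0.033,0,0,0],[0.0022,-0.02,0,0,0],[0,0,0.03,0,0],[0,0,0.03,0,0],[0,0,0.015,0,0],[0,0,0,0,0]])

```text
clock: 41.1
position: [608.4, -130.5, 69.8]
ee_rot: [0.044, 0.999, -0.0, -0.004]
contact_force: [-0.7, -0.4, -0.8]
gripper_width: 62.2
```

```bash
python3 held.py s35;python3 -c "
from pl import *
snap('wrist','w35');snap('top','t35')
planes('t35',540,660,-190,-60,z0=45,z1=250)"
```

```text
tcp [ 608.4 -130.5   69.8] F [-0.7 -0.4 -0.8] w 62.2 q [ 0.0437  0.999  -0.     -0.0042]
182
min [ 596.2 -151.7   47.1] max [ 606.8 -102.1  103.6]
plane n [ 0.996 -0.083 -0.034] c [ 604.  -126.4   77.4] 120
plane n [ 0.999 -0.003  0.051] c [ 602.  -123.8   91.1] 30
192 min [ 591.  -156.5   62.2] max [605.8 -95.6 108.5]
n [ 0.996 -0.085 -0.03 ] c [ 593.6 -127.    87.8] 124 min [ 590. -158.   58.] max [598. -96. 143.]
n [-0.209  0.019  0.978] c [ 600.3 -120.6  104.2] 33 min [ 594. -159.  102.] max [607. -98. 106.]
```

View pics/w35.png

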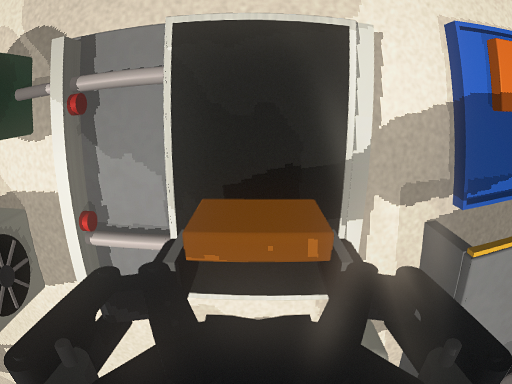

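>>> drive_tool(steps=[[0,0,0.007,0,0],[0,0,0.002,0,0],[0,0,0.0015,0,0],[0,0,0.001,0,0],[0,0,0,0,0]])

```text
clock: 41.75
position: [611.2, -130.5, 62.3]
ee_rot: [0.044, 0.999, 0.0, 0.0]
contact_force: [-1.2, -0.2, -1.7]
gripper_width: 62.5
```

>>> drive_tool(steps=[[0,0,0.001,0,0],[0,0,0.001,0,0],[0,0,0.001,0,0],[0,0,0,0,0]])

```text
clock: 42.15
position: [611.0, -130.5, 59.1]
ee_rot: [0.044, 0.999, -0.0, -0.0]
contact_force: [0.0, 0.3, -0.5]
gripper_width: 62.5
```

>>> drive_tool(steps=[[0,0,0.001,0,0],[0,0,0.001,0,0],[0,0,0,0,0]])

```text
clock: 42.45
position: [611.0, -130.5, 57.0]
ee_rot: [0.044, 0.999, 0.0, -0.0]
contact_force: [-0.5, 0.3, -0.5]
gripper_width: 62.2
```

```bash
python3 held.py s36;python3 -c "
from pl import *
snap('top','t36')
planes('t36',540,660,-190,-60,z0=45,z1=250)"
```

```text
tcp [ 611.  -130.5   57. ] F [-0.5  0.3 -0.5] w 62.2 q [ 4.38e-02  9.99e-01  0.00e+00 -2.00e-04]
189
min [ 600.5 -152.1   42.6] max [ 609.2 -102.    90.7]
plane n [ 0.996 -0.083 -0.016] c [ 606.3 -126.3   64.7] 137
plane n [ 0.991 -0.085  0.107] c [ 604.7 -125.    76.9] 29
178 min [ 590.7 -156.4   48.7] max [604.8 -96.   91.6]
n [ 0.996 -0.086 -0.029] c [ 593.6 -126.2   71.4] 115 min [ 590. -157.   45.] max [597. -95.  92.]
n [ 0.352 -0.06   0.934] c [ 600.4 -123.2   88.8] 35 min [ 592. -159.   87.] max [ 607. -100.   92.]
```

>>> drive_tool(steps=[[0,0,0.001,0,0],[0,0,0.001,0,0],[0,0,0,0,0]])

```text
clock: 42.85
position: [611.4, -130.5, 56.1]
ee_rot: [0.044, 0.999, -0.0, 0.0]
contact_force: [-1.9, 1.6, 4.0]
gripper_width: 62.6
```

>>> drive_tool(steps=[[0,0,0,0,0.08],[0,0,0,0,0.08],[0,0,0,0,0.08],[0,0,-0.02,0,0.08],[0,0,-0.04,0,0.08],[0,0,-0.04,0,0.08],[0,0,0,0,0.08]])

```text
clock: 43.55
position: [615.1, -131.0, 162.0]
ee_rot: [0.043, 0.999, -0.001, 0.007]
contact_force: [1.3, -0.6, -0.1]
gripper_width: 79.8
```

```bash
python3 plates.py top37; python3 -c "
from pl import *
planes('top37',540,660,-190,-60,z0=45,z1=250)
snap('scene','s37')"
```

```text
[196. 157.]
plate 174 c [637.8 205.5] size [  5.2 255.4] ang 1.23 z 69.7
[323. 172.]
plate 123 c [ 600.2 -133.4] size [17.4 71.5] ang 1.42 z 87.5
[232. 208.]
plate 410 c [513.  106.5] size [62.7 45.8] ang 1.58 z 17.7
tray 4150 c [521.4 180.4] size [205.1 213.3] ang 2.73 z 4.4
222 min [ 591.1 -156.1   47.7] max [607.8 -95.8  90.8]
n [ 0.996 -0.092 -0.009] c [ 593.9 -126.8   70.6] 103 min [ 590. -157.   45.] max [598. -95.  92.]
n [0.01  0.014 1.   ] c [ 601.4 -126.2   87.4] 59 min [ 595. -159.   85.] max [608. -95.  89.]
```

View pics/s37.png

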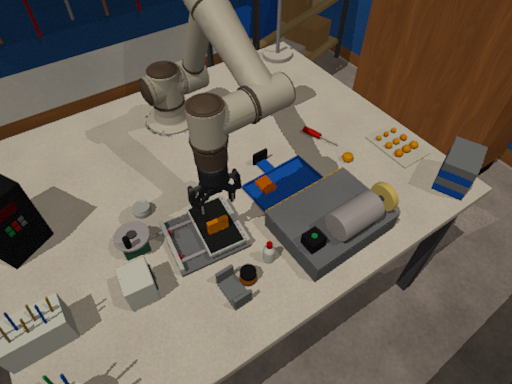

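>>> drive_tool(steps=[[0,0,0,-6.3,0.06],[0.0143,0.03,0,0,0.06],[0.0143,0.03,0,0,0.06],[0.0143,0.03,0,0,0.06],[0.0143,0.03,0,0,0.06],[0.0143,0.03,0,0,0.06],[0.0143,0.03,0,0,0.06],[0.0143,0.03,0,0,0.06],[0.0143,0.03,0,0,0.06],[0,0,0.045,0,0.06],[0,0,0.045,0,0.06],[0,0,0.035,0,0.06],[0,0,0.01,0,0.06],[0,0,0,0,0.06]])

```text
clock: 45.05
position: [490.1, 106.0, 18.3]
ee_rot: [-0.011, 1.0, -0.001, -0.002]
contact_force: [0.2, 0.1, 0.2]
gripper_width: 60.4
```

```bash
python3 -c "
from h import *
print(arm.read_state()['position'])
snap('wrist','w40')"
```

```text
[490.08478045 105.9744745   18.33034841]
```

View pics/w40.png

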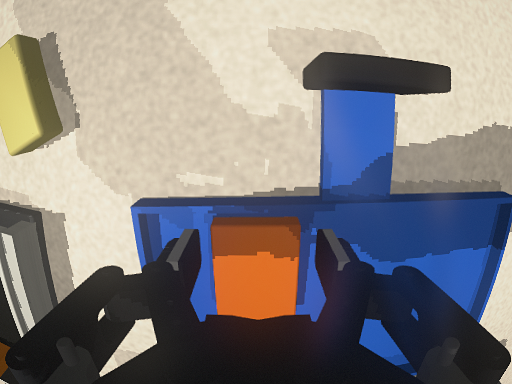

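>>> drive_tool(steps=[[-0.005,0,0.008,0,0.06],[0,0,0.005,0,0.06],[0,0,0.003,0,0.06],[0,0,0,0,0.06],[0,0,0,0,0],[0,0,0,0,0],[0,0,0,0,0],[0,0,0,0,0],[0,0,-0.01,0,0],[0,0,-0.02,0,0],[0,0,-0.011,0,0],[0,0,0,0,0]])

```text
clock: 46.3
position: [497.5, 107.6, 47.0]
ee_rot: [-0.011, 1.0, 0.001, 0.002]
contact_force: [1.0, 0.0, 0.0]
gripper_width: 46.3
```

```bash
python3 held.py s41
```

```text
tcp [497.5 107.6  47. ] F [1. 0. 0.] w 46.3 q [-0.0113  0.9999  0.001   0.0018]
171
min [495.7  84.2  51.6] max [546.9 125.4  63.5]
plane n [0.006 0.02  1.   ] c [521.4 104.9  60.6] 95
plane n [0.006 0.016 1.   ] c [522.3 105.7  58.1] 35
```

>>> drive_tool(steps=[[-0.015,0,0.003,0,0],[-0.03,0,0.001,0,0],[-0.03,0,0,0,0],[-0.018,0,0,0,0],[-0.006,0,0,0,0],[0,0,0,0,0]])

```text
clock: 46.95
position: [594.9, 108.8, 40.0]
ee_rot: [-0.011, 1.0, -0.0, -0.001]
contact_force: [-0.9, 0.5, -1.0]
gripper_width: 46.5
```

```bash
python3 held.py s42
```

```text
tcp [594.9 108.8  40. ] F [-0.9  0.5 -1. ] w 46.5 q [-1.080e-02  9.999e-01 -3.000e-04 -1.000e-03]
117
min [591.2  84.9  50.2] max [638.4 125.7  70.9]
plane n [-0.007 -0.012  1.   ] c [611.3 108.4  53.3] 70
plane n [-0.013 -0.022  1.   ] c [607.5 105.5  50.8] 25
```

>>> drive_tool(steps=[[0,0,-0.005,0,0],[0,0,-0.004,0,0],[0,0,-0.004,0,0],[0,0,-0.003,0,0],[-0.001,0,-0.004,0,0],[-0.0015,0,-0.004,0,0],[-0.002,0,-0.004,0,0],[-0.0025,0,-0.004,0,0],[-0.003,0,-0.003,0,0]])

```text
clock: 47.9
position: [594.7, 107.0, 72.9]
ee_rot: [-0.01, 1.0, -0.003, -0.012]
contact_force: [-21.5, 2.5, -1.5]
gripper_width: 46.1
```

```bash
python3 held.py s43
```

```text
tcp [594.7 107.   72.9] F [-21.5   2.5  -1.5] w 46.1 q [-0.0098  0.9999 -0.0028 -0.0124]
185
min [590.   83.7  72.7] max [640.2 125.   86.6]
plane n [0.2   0.004 0.98 ] c [617.1 105.5  79.6] 109
plane n [0.2   0.009 0.98 ] c [612.  105.7  83.2] 43
```

>>> drive_tool(steps=[[0.01,0,0,0,0],[0.01,0,0,0,0],[0,0,0.02,0,0],[0,0,0.015,0,0],[0,0,0,0,0]])

```text
clock: 48.45
position: [585.5, 109.1, 41.3]
ee_rot: [-0.011, 1.0, -0.0, 0.0]
contact_force: [-0.4, 0.2, 0.1]
gripper_width: 45.9
```

```bash
python3 held.py s44
```

```text
tcp [585.5 109.1  41.3] F [-0.4  0.2  0.1] w 45.9 q [-1.140e-02  9.999e-01 -0.000e+00  3.000e-04]
156
min [579.7  85.5  44.6] max [637.6 127.4  69. ]
plane n [ 0.137 -0.006  0.99 ] c [600.1 108.5  51. ] 81
plane n [0.097 0.013 0.995] c [605.6 108.8  47.4] 33
```

View picture.

```bash
python3 -c "
from pl import *
snap('wrist','w44')
planes('s44',540,660,60,160,z0=25,z1=58,n='scene')"
```

```text
175 min [575.8  85.6  43.6] max [621.2 129.6  55.7]
n [0.192 0.039 0.981] c [599.6 110.1  50.7] 94 min [571.  86.  46.] max [621. 130.  57.]
n [0.179 0.032 0.983] c [597.9 106.4  48.2] 35 min [571.  85.  44.] max [620. 134.  53.]
```

View pics/w44.png

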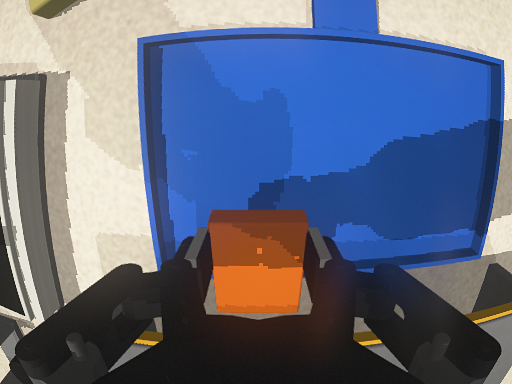

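View pics/s44z.png

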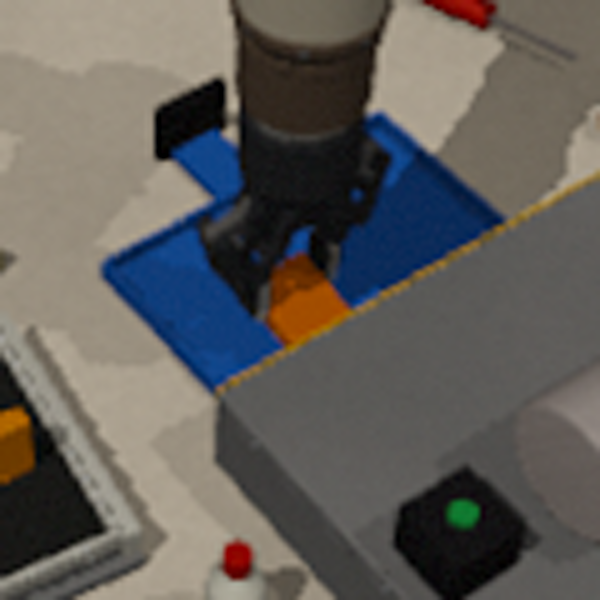

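>>> drive_tool(steps=[[-0.008,0,0,0,0],[-0.009,0,0,0,0],[0,0,0,0,0],[0,0,-0.005,0,0],[0,0,-0.004,0,0],[0,0,-0.003,0,0],[0,0,-0.003,0,0]])

```text
clock: 49.25
position: [602.3, 109.4, 56.4]
ee_rot: [-0.011, 1.0, 0.0, 0.0]
contact_force: [2.5, 0.7, -9.1]
gripper_width: 46.0
```

```bash
python3 held.py s45
```

```text
tcp [602.3 109.4  56.4] F [ 2.5  0.7 -9.1] w 46.0 q [-1.110e-02  9.999e-01  2.000e-04  1.000e-04]
128
min [596.4  85.9  59.5] max [638.9 127.3  71.7]
plane n [ 0.189 -0.035  0.981] c [614.9 111.9  65.1] 66
plane n [ 0.213 -0.053  0.976] c [613.8 108.5  67.7] 36
```

>>> drive_tool(steps=[[0,0,-0.004,0,0],[-0.001,0,-0.004,0,0],[-0.001,0,-0.004,0,0],[-0.002,0,-0.0045,0,0],[-0.002,0,-0.004,0,0],[0,0,0,0,0]])

```text
clock: 49.9
position: [607.1, 108.3, 77.2]
ee_rot: [-0.011, 1.0, -0.001, -0.002]
contact_force: [-5.2, -2.6, -7.5]
gripper_width: 45.6
```

```bash
python3 held.py s46
```

```text
tcp [607.1 108.3  77.2] F [-5.2 -2.6 -7.5] w 45.6 q [-0.0108  0.9999 -0.001  -0.0018]
158
min [598.3  86.6  64.6] max [637.7 126.7  89.6]
plane n [ 0.57  -0.11   0.814] c [615.8 110.4  77.8] 76
plane n [0.542 0.097 0.835] c [618.4 110.8  75.6] 34
```

>>> drive_tool(steps=[[-0.002,0,-0.003,0,0],[-0.0025,0,-0.003,0,0],[-0.003,0,-0.003,0,0],[-0.003,0,-0.002,0,0],[-0.003,0,-0.001,0,0],[0,0,0,0,0]])

```text
clock: 50.55
position: [622.5, 109.8, 90.6]
ee_rot: [-0.011, 1.0, 0.0, 0.001]
contact_force: [-5.6, -0.6, -1.7]
gripper_width: 44.8
```

```bash
python3 held.py s47
```

```text
tcp [622.5 109.8  90.6] F [-5.6 -0.6 -1.7] w 44.8 q [-1.140e-02  9.999e-01  0.000e+00  6.000e-04]
130
min [612.5  86.5  68. ] max [638.1 129.  105.6]
plane n [0.856 0.087 0.51 ] c [625.3 111.8  85. ] 76
plane n [ 0.726 -0.11   0.679] c [626.7 111.   79.9] 25
```

>>> drive_tool(steps=[[-0.003,0,0,0,0],[-0.003,0,0,0,0],[0,0,0,0,0]])

```text
clock: 50.9
position: [628.4, 110.1, 90.7]
ee_rot: [-0.012, 1.0, 0.0, 0.001]
contact_force: [-6.9, -0.3, -1.4]
gripper_width: 44.7
```

```bash
python3 held.py s48
```

```text
tcp [628.4 110.1  90.7] F [-6.9 -0.3 -1.4] w 44.7 q [-1.150e-02  9.999e-01  1.000e-04  7.000e-04]
101
min [617.7  87.9  69.1] max [637.9 128.6 107.2]
plane n [0.927 0.052 0.372] c [627.8 113.5  85.2] 53
plane n [0.928 0.027 0.372] c [624.9 113.7  86.1] 23
```

>>> drive_tool(steps=[[0.002,0,0,0,0],[0.005,0,0,0,0],[0.008,0,-0.003,0,0],[0.01,0,-0.015,0,0],[0,0,-0.025,0,0],[0,0,-0.02,0,0],[0,0,0,0,0]])

```text
clock: 51.65
position: [607.0, 110.7, 158.0]
ee_rot: [-0.012, 1.0, 0.002, 0.007]
contact_force: [-0.7, -0.3, -0.1]
gripper_width: 44.4
```

```bash
python3 held.py s49;python3 -c "
from h import *
snap('wrist','w49')"
```

```text
tcp [607.  110.7 158. ] F [-0.7 -0.3 -0.1] w 44.4 q [-0.012   0.9999  0.002   0.0072]
177
min [594.3  88.3 132. ] max [627.5 128.5 173.3]
plane n [ 0.761 -0.033  0.648] c [612.9 113.  150.2] 101
plane n [ 0.741 -0.055  0.669] c [613.  108.6 153.8] 38
```

View pics/w49.png

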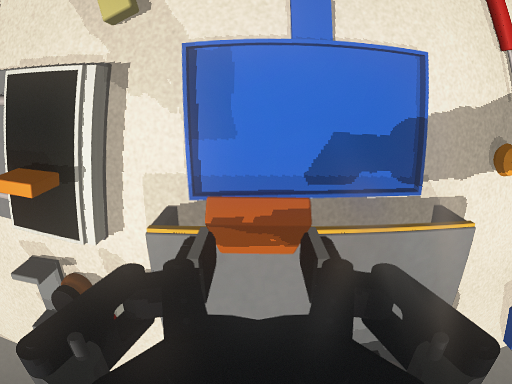

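>>> drive_tool(steps=[[-0.0112,0.0283,0,0,0],[-0.0112,0.0283,0,0,0],[-0.0112,0.0283,0,0,0],[-0.0112,0.0283,0,0,0],[-0.0112,0.0283,0,0,0],[-0.0112,0.0283,0,0,0],[-0.0112,0.0283,0,0,0],[-0.0112,0.0283,0,0,0],[-0.0112,0.0283,0,0,0],[0,0.012,0,0,0]])

```text
clock: 52.75
position: [698.2, 380.6, 149.3]
ee_rot: [-0.012, 1.0, -0.0, -0.0]
contact_force: [-0.0, 0.1, -0.6]
gripper_width: 44.2
```

>>> drive_tool(steps=[[0,0,0,-6,0],[0,0,0,-8.2,0],[0,0,0,-8.2,0],[0,0,0,-8.2,0],[0,0,0,-8.2,0],[0,0,0,-8.2,0],[0,0,0,-8.2,0],[0,0,0,-8.2,0],[0,0,0,-8.2,0],[0,0,0,-8.2,0],[0,0,0,-6.2,0],[0,0,0,-4,0],[0,0,0,0,0]])

```text
clock: 54.05
position: [697.5, 377.8, 151.0]
ee_rot: [0.715, -0.699, -0.0, 0.0]
contact_force: [-0.6, 0.6, -0.6]
gripper_width: 44.6
```

```bash
python3 held.py s50;python3 -c "
from pl import *
snap('wrist','w50');snap('top','t50')
planes('t50',640,760,320,440,z0=90,z1=250)"
```

```text
tcp [697.5 377.8 151. ] F [-0.6  0.6 -0.6] w 44.6 q [ 7.148e-01 -6.993e-01 -0.000e+00  4.000e-04]
59
min [683.6 348.9 126.9] max [722.6 385.9 170.4]
plane n [ 0.035 -0.325  0.945] c [704.1 352.8 166.2] 31
plane n [ 0.999 -0.025 -0.036] c [721.8 369.5 145.4] 16
213 min [674.5 351.8 142.5] max [719.1 385.9 174.6]
n [-0.013  0.774  0.633] c [699.9 371.9 160.1] 109 min [674. 359. 134.] max [719. 393. 175.]
n [ 0.028 -0.599  0.8  ] c [698.7 356.2 168.2] 61 min [674. 351. 163.] max [722. 365. 173.]
```

View pics/w50.png

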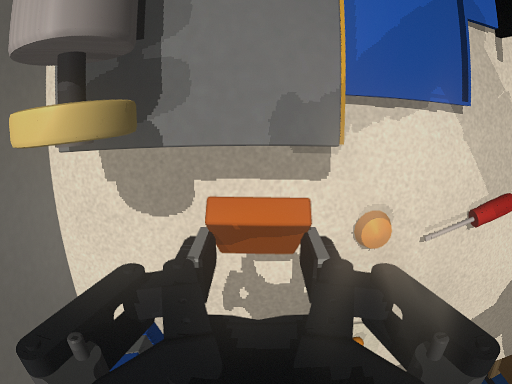

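>>> drive_tool(steps=[[0,0,0.03,0,0],[0,0,0.035,0,0],[0,0,0.025,0,0],[0,0,0.008,0,0],[0,0,0.003,0,0],[0,0,0.002,0,0],[0,0,0,0,0]])

```text
clock: 54.9
position: [698.6, 378.8, 50.6]
ee_rot: [0.715, -0.699, 0.0, -0.001]
contact_force: [0.9, 0.1, -0.4]
gripper_width: 44.5
```

>>> drive_tool(steps=[[0.003,0,0.002,0,0],[0.003,0,0.001,0,0],[0.003,0,0.001,0,0],[0.002,0,0.001,0,0],[0,0,0,0,0]])

```text
clock: 55.4
position: [698.0, 366.8, 43.7]
ee_rot: [0.715, -0.699, -0.0, 0.0]
contact_force: [0.2, -0.3, -0.6]
gripper_width: 44.7
```

>>> drive_tool(steps=[[0.001,0,0.001,0,0],[0.001,0,0.001,0,0],[0.001,0,0.001,0,0],[0,0,0,0,0]])

```text
clock: 55.8
position: [698.3, 365.7, 41.4]
ee_rot: [0.715, -0.699, -0.0, -0.001]
contact_force: [0.3, 5.4, 1.0]
gripper_width: 44.4
```

```bash
python3 -c "
from pl import *
snap('wrist','w51');snap('top','t51')
planes('t51',640,760,320,440,z0=10,z1=250)"
```

```text
144 min [676.1 342.3  34.7] max [719.8 371.2  64.8]
n [-0.038  0.816  0.577] c [701.9 359.1  51.5] 75 min [675. 348.  27.] max [721. 376.  65.]
n [-0.023 -0.693  0.721] c [697.2 345.   60.9] 35 min [674. 342.  56.] max [720. 351.  65.]
```

>>> drive_tool(steps=[[0.002,0,0,0,0],[0.002,0,0,0,0],[0.002,0,0,0,0],[0.002,0,0,0,0]])

```text
clock: 56.3
position: [698.4, 364.7, 40.9]
ee_rot: [0.716, -0.698, -0.002, -0.007]
contact_force: [-1.7, 22.9, -3.6]
gripper_width: 44.8
```

```bash
python3 -c "
from pl import *
snap('top','t52')
planes('t52',640,760,320,440,z0=10,z1=250)"
```

```text
131 min [675.2 342.   35.6] max [719.3 368.1  65.6]
n [-0.013  0.828  0.56 ] c [701.5 357.9  51.9] 73 min [676. 346.  28.] max [721. 374.  67.]
n [-0.031  0.883 -0.468] c [696.6 344.8  60.6] 34 min [676. 342.  56.] max [721. 349.  67.]
```

>>> drive_tool(steps=[[-0.002,0,0.001,0,0],[-0.003,0,0.002,0,0],[0,0,0.002,0,0],[0,0,0,0,0]])

```text
clock: 56.75
position: [698.8, 365.1, 38.1]
ee_rot: [0.716, -0.698, -0.0, -0.004]
contact_force: [-1.9, 9.2, 4.0]
gripper_width: 44.6
```

Both contacts are made, so I release and then push the foot in.

>>> drive_tool(steps=[[0,0,0,0,0.06],[0,0,0,0,0.065],[0,0,0,0,0.065],[0,0,-0.03,0,0.065],[0,0,-0.05,0,0.065],[-0.03,0,-0.03,0,0.04],[-0.02,0,0,0,0.04]])

```text
clock: 57.45
position: [700.0, 412.2, 153.8]
ee_rot: [0.715, -0.699, 0.002, -0.006]
contact_force: [0.7, 0.9, 0.7]
gripper_width: 40.2
```

```bash
python3 -c "
from pl import *
snap('wrist','w53');snap('top','t53')
planes('t53',640,760,320,440,z0=6,z1=250)"
```

```text
200 min [675.3 343.8  15.4] max [719.9 380.5  61.1]
n [-0.019  0.815  0.579] c [698.5 364.1  40.7] 124 min [675. 347.  11.] max [722. 384.  63.]
n [-0.021  0.764  0.644] c [694.6 350.5  50.3] 30 min [675. 342.  13.] max [722. 380.  60.]
```

View pics/w53.png

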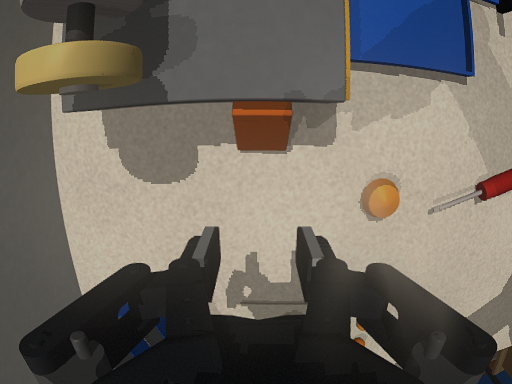

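>>> drive_tool(steps=[[0.003,0,0.045,0,0.025],[0,0,0.045,0,0.025],[0,0,0.045,0,0.025],[0,0,0.01,0,0.025],[0,0,0.001,0,0.025],[0,0,0,0,0.025]])

```text
clock: 58.15
position: [696.5, 406.2, 0.1]
ee_rot: [0.715, -0.699, 0.0, 0.002]
contact_force: [-2.9, -1.4, 5.0]
gripper_width: 25.2
```

>>> drive_tool(steps=[[0,0,-0.003,0,0.025],[0.006,0,0,0,0.025],[0.005,0,0,0,0.025],[0.003,0,0,0,0.025],[0.003,0,0,0,0.025],[0.003,0,0,0,0.025],[0.003,0,0,0,0.025],[0.003,0,0,0,0.025],[0.003,0,0,0,0.025],[0.003,0,0,0,0.025],[0.003,0,0,0,0.025],[0.003,0,0,0,0.025],[0.002,0,0,0,0.025],[0,0,0,0,0.025]])

```text
clock: 59.55
position: [698.0, 367.8, 2.8]
ee_rot: [0.715, -0.699, 0.0, 0.0]
contact_force: [-0.0, 1.2, -0.3]
gripper_width: 25.4
```

```bash
python3 -c "
from pl import *
snap('wrist','w54');snap('top','t54')
planes('t54',640,760,320,440,z0=6,z1=250)"
```

```text
106 min [675.5 341.1  43.3] max [721.1 354.6  68.1]
n [-0.061 -0.296  0.953] c [695.1 347.4  65.3] 42 min [676. 341.  62.] max [719. 354.  68.]
n [-0.066 -0.28   0.958] c [699.8 348.   62.8] 29 min [676. 341.  59.] max [723. 355.  66.]
```

View pics/w54.png

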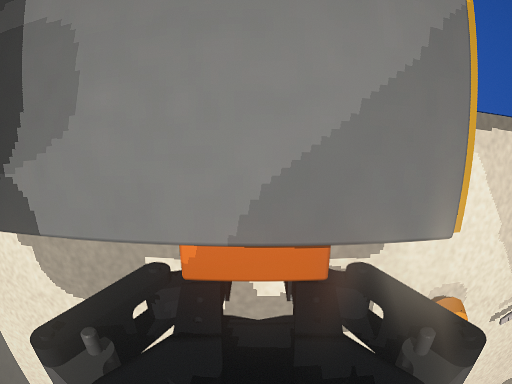

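Nearly upright. I finish the push until the force rises.

>>> drive_tool(steps=[[0.002,0,0,0,0.025],[0.001,0,0,0,0.025],[0.001,0,0,0,0.025],[0.001,0,0,0,0.025],[0,0,0,0,0.025]])

```text
clock: 60.15
position: [698.1, 365.2, 2.8]
ee_rot: [0.715, -0.699, -0.0, -0.002]
contact_force: [-0.8, 4.8, -0.8]
gripper_width: 24.9
```

>>> drive_tool(steps=[[-0.01,0,0,0,0.025],[-0.02,0,0,0,0.025],[0,0,-0.05,0,0.065],[0,0,-0.05,0,0.065],[0.01,0,0,0,0.065],[0.013,0,0,0,0.065],[0,0,0,0,0.065]])

```text
clock: 60.85
position: [697.4, 367.9, 102.0]
ee_rot: [0.714, -0.7, -0.0, 0.001]
contact_force: [0.1, 0.1, -0.3]
gripper_width: 65.2
```

```bash
python3 -c "
from pl import *
print(arm.read_state()['position'])
snap('wrist','w55');snap('top','t55')
planes('t55',640,760,320,440,z0=6,z1=250)"
```

```text
[697.41255502 367.88626121 101.98934635]
95 min [675.5 340.4  51.2] max [722.  352.6  68.6]
n [0.048 0.376 0.926] c [701.8 347.9  64.2] 50 min [677. 341.  61.] max [723. 355.  68.]
n [-0.245  0.354  0.903] c [694.4 344.8  64.7] 20 min [677. 338.  57.] max [717. 353.  73.]
```

View pics/w55.png

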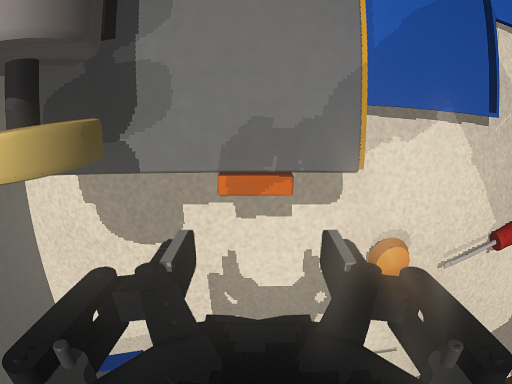

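>>> drive_tool(steps=[[0.012,0,0,0,0.065],[0,0,0.03,0,0.065],[0,0,0.03,0,0.065],[0,0,0.01,0,0.065],[0,0,0.003,0,0.065],[0,0,0,0,0.065],[0,0,0,0,0],[0,0,0,0,0],[0,0,0,0,0],[0,0,0,0,0],[0,0,0,0,0]])

```text
clock: 62.05
position: [699.3, 358.9, 32.1]
ee_rot: [0.715, -0.699, 0.001, -0.002]
contact_force: [-0.4, 0.3, 5.2]
gripper_width: 47.1
```

>>> drive_tool(steps=[[-0.005,0,-0.002,0,0],[-0.012,0,-0.003,0,0],[-0.01,0,-0.02,0,0],[0,0,-0.04,0,0],[0,0,-0.04,0,0],[0,0,-0.035,0,0],[0,0,0,0,0]])

```text
clock: 62.75
position: [699.9, 387.7, 177.4]
ee_rot: [0.715, -0.699, 0.002, -0.006]
contact_force: [0.6, 0.5, -0.0]
gripper_width: 46.5
```

```bash
python3 held.py s56;python3 -c "
from pl import *
snap('wrist','w56');snap('top','t56')
planes('t56',640,760,320,440,z0=70,z1=250)"
```

```text
tcp [699.9 387.7 177.4] F [ 0.6  0.5 -0. ] w 46.5 q [ 0.7154 -0.6987  0.0016 -0.006 ]
214
min [683.4 366.9 151.7] max [724.3 373.9 210.3]
plane n [-0.017  1.    -0.002] c [704.1 369.1 180.4] 138
plane n [-0.054  0.999  0.008] c [706.3 371.9 183.6] 38
279 min [674.1 367.9 145.3] max [719.1 381.4 204.8]
n [-0.016  1.    -0.017] c [695.8 369.1 176.9] 164 min [673. 367. 142.] max [720. 371. 206.]
n [0.001 0.146 0.989] c [698.8 377.  202.5] 58 min [675. 372. 200.] max [722. 382. 204.]
```

View pics/w56.png

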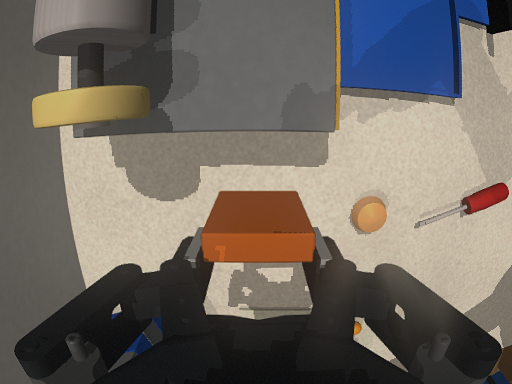

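>>> drive_tool(steps=[[0,0,0,5,0],[0,0,0,8,0],[0,0,0,8.3,0],[0,0,0,8.3,0],[0,0,0,8.3,0],[0,0,0,8.3,0],[0,0,0,8.3,0],[0,0,0,8.3,0],[0,0,0,8.3,0],[0,0,0,8.3,0],[0,0,0,8.3,0],[0,0,0,5.6,0],[0,0,0,3,0],[0,0,0,0,0]])

```text
clock: 64.3
position: [696.6, 385.1, 166.8]
ee_rot: [0.044, 0.999, -0.001, -0.002]
contact_force: [0.0, 0.8, -0.4]
gripper_width: 47.0
```

>>> drive_tool(steps=[[0.006,-0.012,0,0,0],[0.006,-0.025,0,0,0],[0.006,-0.036,0,0,0],[0.006,-0.036,0,0,0],[0.006,-0.036,0,0,0],[0.006,-0.036,0,0,0],[0.006,-0.036,0,0,0],[0.006,-0.036,0,0,0],[0.006,-0.036,0,0,0],[0.006,-0.036,0,0,0],[0.006,-0.036,0,0,0],[0.006,-0.036,0,0,0],[0.006,-0.036,0,0,0],[0.006,-0.036,0,0,0],[0.006,-0.032,0,0,0],[0.005,-0.018,0,0,0],[0,0,0.03,0,0],[0,0,0.03,0,0],[0,0,0.015,0,0],[0,0,0,0,0]])

```text
clock: 66.3
position: [555.0, -123.5, 91.3]
ee_rot: [0.044, 0.999, -0.0, -0.004]
contact_force: [-0.9, -0.5, -0.5]
gripper_width: 46.1
```

```bash
python3 held.py s57;python3 -c "
from pl import *
snap('wrist','w57');snap('top','t57')
planes('t57',520,580,-190,-60,z0=45,z1=250)"
```

```text
tcp [ 555.  -123.5   91.3] F [-0.9 -0.5 -0.5] w 46.1 q [ 4.36e-02  9.99e-01 -1.00e-04 -3.90e-03]
434
min [ 547.2 -160.2   41.6] max [ 609.8 -101.9  122.3]
plane n [ 0.997 -0.08   0.017] c [ 606.5 -130.5   65. ] 145
plane n [ 0.997 -0.078 -0.016] c [ 550.5 -119.9   94.6] 130
120 min [ 537.8 -139.1   70.7] max [548.7 -96.5 128. ]
n [ 0.995 -0.096 -0.026] c [ 540.2 -117.3  102.2] 94 min [ 537. -141.   66.] max [544. -96. 128.]
n [ 0.964 -0.263  0.027] c [ 544.9 -109.8  116. ] 15 min [ 538. -138.   68.] max [550. -96. 130.]
```

View pics/w57.png

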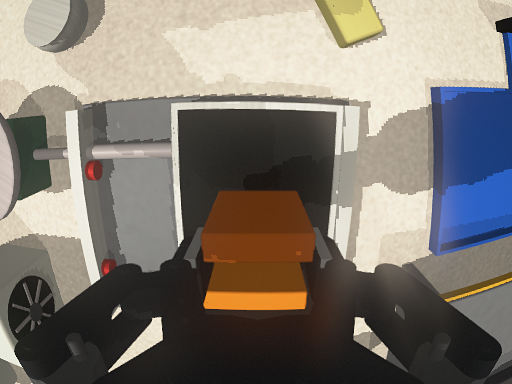

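>>> drive_tool(steps=[[0,0,0.007,0,0],[0,0,0.003,0,0],[0,0,0.002,0,0],[0,0,0.0015,0,0],[0,0,0,0,0]])

```text
clock: 66.95
position: [557.4, -123.5, 81.1]
ee_rot: [0.044, 0.999, -0.0, -0.0]
contact_force: [-0.6, 0.1, 0.1]
gripper_width: 46.6
```

>>> drive_tool(steps=[[0,0,0.002,0,0],[0,0,0.0015,0,0],[0,0,0.001,0,0],[0,0,0,0,0]])

```text
clock: 67.35
position: [557.4, -123.5, 76.6]
ee_rot: [0.044, 0.999, 0.0, -0.0]
contact_force: [-0.1, -0.1, -0.7]
gripper_width: 46.4
```

>>> drive_tool(steps=[[0,0,0.001,0,0],[0,0,0.001,0,0],[0,0,0.001,0,0],[0,0,0,0,0]])

```text
clock: 67.75
position: [557.4, -123.5, 73.6]
ee_rot: [0.044, 0.999, 0.0, -0.0]
contact_force: [-0.1, 1.0, -1.0]
gripper_width: 46.6
```

>>> drive_tool(steps=[[0,0,0.001,0,0],[0,0,0.001,0,0],[0,0,0,0,0]])

```text
clock: 68.05
position: [557.6, -123.5, 72.0]
ee_rot: [0.044, 0.999, -0.0, 0.0]
contact_force: [-1.7, -0.1, 1.2]
gripper_width: 46.8
```

>>> drive_tool(steps=[[0,0,0.001,0,0],[0,0,0,0,0]])

```text
clock: 68.25
position: [557.8, -123.5, 71.9]
ee_rot: [0.044, 0.999, -0.0, 0.0]
contact_force: [-2.7, -0.5, 6.7]
gripper_width: 46.8
```

>>> drive_tool(steps=[[0,0,-0.001,0,0.065],[0,0,0,0,0.065],[0,0,0,0,0.065],[0,0,-0.02,0,0.065],[0,0,-0.04,0,0.065],[0,0,-0.04,0,0.065],[0,0,0,0,0.065]])

```text
clock: 68.95
position: [561.3, -123.9, 177.9]
ee_rot: [0.043, 0.999, -0.0, 0.006]
contact_force: [1.1, -0.1, -0.4]
gripper_width: 64.9
```

```bash
python3 plates.py top58; python3 -c "
from pl import *
planes('top58',520,580,-190,-60,z0=45,z1=250)
planes('top58',580,640,-190,-60,z0=45,z1=250)
im,d=snap('scene','s58');cv2.imwrite('pics/s58z.png',cv2.resize(im[160:320,60:260],None,fx=4,fy=3.7))
C=cloud('top',np.load('pics/top58.npy'));Z=C[...,2]
cr=(Z>95)&(Z<118)&(C[...,1]>-420)&(C[...,1]<-290)&(C[...,0]>430)&(C[...,0]<570); print('crank',C[cr].mean(0),cr.sum())"
```

```text
[182. 157.]
plate 124 c [636.8 235.3] size [  4.7 194.8] ang 1.43 z 70.2
[322. 192.]
plate 90 c [ 545.7 -121.9] size [43.7 13.9] ang 86.11 z 103.4
tray 4286 c [521.3 188.7] size [203.8 198.2] ang 1.55 z 4.2
181 min [ 537.8 -142.7   52.4] max [552.4 -96.4 106.3]
n [ 0.996 -0.088 -0.008] c [ 539.7 -119.    81.6] 86 min [ 537. -143.   49.] max [543. -96. 106.]
n [ 0.257 -0.057  0.965] c [ 547.7 -122.1  103.6] 54 min [ 540. -144.  101.] max [553. -98. 107.]Traceback (most recent call last):
  File "<string>", line 4, in <module>
    planes('top58',580,640,-190,-60,z0=45,z1=250)
    ~~~~~~^^^^^^^^^^^^^^^^^^^^^^^^^^^^^^^^^^^^^^^
  File "pl.py", line 6, in planes
    Q=C[m];print(len(Q),'min',np.percentile(Q,3,axis=0).round(1),'max',np.percentile(Q,97,axis=0).round(1))
                              ~~~~~~~~~~~~~^^^^^^^^^^^^
    return _quantile_unchecked(
        a, q, axis, out, overwrite_input, method, keepdims, weights)
    return _ureduce(a,
                    func=_quantile_ureduce_func,
    ...<5 lines>...
                    overwrite_input=overwrite_input,
                    method=method)
    r = func(a, **kwargs)
    result = _quantile(arr,
                       quantiles=q,
    ...<2 lines>...
                       out=out,
                       weights=wgt)
    slices_having_nans = np.isnan(arr[-1, ...])
                                  ~~~^^^^^^^^^
IndexError: index -1 is out of bounds for axis 0 with size 0
```

```bash
python3 -c "
from pl import *
im,d=snap('scene','s58');cv2.imwrite('pics/s58z.png',cv2.resize(im[170:300,90:270],None,fx=4,fy=4))
planes('s58',520,580,-190,-60,z0=50,z1=150,n='scene')
planes('s58',580,640,-190,-60,z0=50,z1=150,n='scene')
C=cloud('scene',d);Z=C[...,2]
cr=(Z>95)&(Z<118)&(C[...,1]>-420)&(C[...,1]<-290)&(C[...,0]>430)&(C[...,0]<570); print('crank',C[cr].mean(0),cr.sum())"
```

```text
224 min [ 541.  -146.2   53.4] max [ 555.1 -101.5  106. ]
n [ 0.995 -0.095  0.006] c [ 552.3 -123.6   79.2] 134 min [ 549. -146.   50.] max [ 556. -100.  106.]
n [ 0.986 -0.154  0.066] c [ 548.1 -126.4   85.1] 36 min [ 543. -147.   51.] max [ 552. -102.  108.]
243 min [ 594.1 -161.1   52.2] max [609.8 -99.7  90.1]
n [ 0.996 -0.092 -0.002] c [ 606.2 -131.1   69.9] 133 min [ 602. -162.   50.] max [611. -99.  90.]
n [-0.039  0.007  0.999] c [ 599.2 -130.1   88.2] 54 min [ 592. -160.   87.] max [ 610. -100.   90.]
crank [ 532.10595933 -376.81989037  107.96448534] 53
```

View pics/s58z.png

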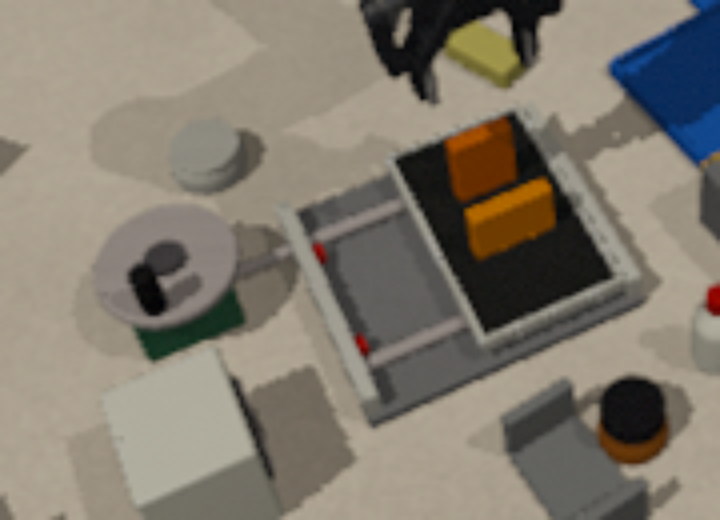

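>>> drive_tool(steps=[[0.0012,-0.0315,0,0,0.05],[0.0012,-0.0315,0,0,0.05],[0.0012,-0.0315,0,0,0.05],[0.0012,-0.0315,0,0,0.05],[0.0012,-0.0315,0,0,0.05],[0.0012,-0.0315,0,0,0.05],[0.0012,-0.0315,0,0,0.05],[0.0012,-0.0315,0,0,0.05],[0,0,0,0,0.05],[0,0,0.03,0,0.05],[0,0,0.015,0,0.05],[0,0,0,0,0.05]])

```text
clock: 70.25
position: [523.5, -372.0, 122.3]
ee_rot: [0.044, 0.999, 0.002, -0.004]
contact_force: [0.1, 0.3, -0.5]
gripper_width: 49.8
```

```bash
python3 -c "
from pl import *
s=arm.read_state();print(s['position'],s['ee_rot'].round(4))
snap('wrist','w60')"
```

```text
[ 523.52597364 -372.01624162  122.2996399 ] [ 0.044   0.999   0.0019 -0.004 ]
```

View pics/w60.png

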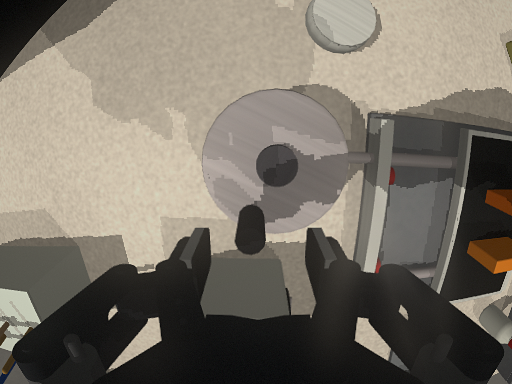

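```bash
cat > wp.py <<'E'
from h import *
from scipy.spatial.transform import Rotation as R
p=arm.camera_params('wrist');K=p['K'];M=np.array(p['mount'])
def proj(pt,s):
    t=R.from_quat(s['ee_rot']).inv().apply(np.array(pt)-s['position'])
    c=(np.linalg.inv(M)@np.r_[t,1])[:3]; v=np.array([c[0],-c[1],-c[2]])
    r=np.hypot(v[0],v[1]);th=np.arctan2(r,v[2]);return K[0,2]+K[0,0]*th*v[0]/r,K[1,2]+K[1,1]*th*v[1]/r
def unproj(u,v,z,s):
    x,y=(u-K[0,2])/K[0,0],(v-K[1,2])/K[1,1];th=np.hypot(x,y)
    d=np.array([np.sin(th)*x/th,np.sin(th)*y/th,np.cos(th)]);c=np.array([d[0],-d[1],-d[2]])
    rot=R.from_quat(s['ee_rot']);dw=rot.apply(M[:3,:3]@c);o=s['position']+rot.apply(M[:3,3])
    return o+dw*(z-o[2])/dw[2]
E
python3 -c "
from wp import *
s=arm.read_state()
print(proj((529.5,-374,112),s),proj((494.5,-353.5,66),s))
print(unproj(249,236,112,s),unproj(277,165,66,s))"
```

```text
(np.float64(255.42320113615648), np.float64(241.95270901589964)) (np.float64(281.0354405578785), np.float64(164.140453984487))
[ 525.46857918 -377.29203035  112.        ] [ 494.86906299 -356.30883154   66.        ]
```

>>> drive_tool(steps=[[-0.003,-0.003,0,0,0.05],[0,0,0.025,0,0.05],[0,0,0.015,0,0.05],[0,0,0.006,0,0.05],[0,0,0,0,0.05],[0,0,0,0,0],[0,0,0,0,0],[0,0,0,0,0],[0,0,0,0,0],[0,0,0,0,0],[0,0,0,0,0]])

```text
clock: 71.4
position: [529.4, -377.2, 82.2]
ee_rot: [0.044, 0.999, -0.001, 0.001]
contact_force: [-0.3, 1.0, 5.4]
gripper_width: 16.4
```

```bash
python3 -c "
import numpy as np
a=np.radians(-32-20*np.arange(19));p=40*np.c_[np.cos(a),np.sin(a)];d=np.diff(p,axis=0)
x=np.array([-.9961,.0879]);y=np.array([.0879,.9961])
r=np.c_[d@x,d@y].round(1);print(r.tolist(),r.sum(0))"
```

```text
[[8.4, -11.1], [11.6, -7.6], [13.5, -3.1], [13.8, 1.7], [12.4, 6.3], [9.5, 10.2], [5.4, 12.8], [0.7, 13.9], [-4.1, 13.3], [-8.4, 11.1], [-11.6, 7.6], [-13.5, 3.1], [-13.8, -1.7], [-12.4, -6.3], [-9.5, -10.2], [-5.4, -12.8], [-0.7, -13.9], [4.1, -13.3]] [8.88178420e-16 1.24344979e-14]
```

>>> drive_tool(steps=[[0.0042,-0.0056,0,0,0],[0.0042,-0.0055,0,0,0],[0.0116,-0.0076,0,0,0],[0.0135,-0.0031,0,0,0],[0.0138,0.0017,0,0,0],[0.0124,0.0063,0,0,0],[0.0095,0.0102,0,0,0],[0.0054,0.0128,0,0,0],[0.0007,0.0139,0,0,0],[-0.0041,0.0133,0,0,0]])

```text
clock: 72.4
position: [461.1, -335.3, 82.2]
ee_rot: [0.044, 0.999, -0.001, 0.001]
contact_force: [1.1, -3.8, 4.1]
gripper_width: 16.4
```

```bash
python3 -c "
from pl import *
im,d=snap('top','t61')
cv2.imwrite('pics/t61z.png',cv2.resize(im[120:280,270:460],None,fx=4,fy=3.7))"
```

View pics/t61z.png

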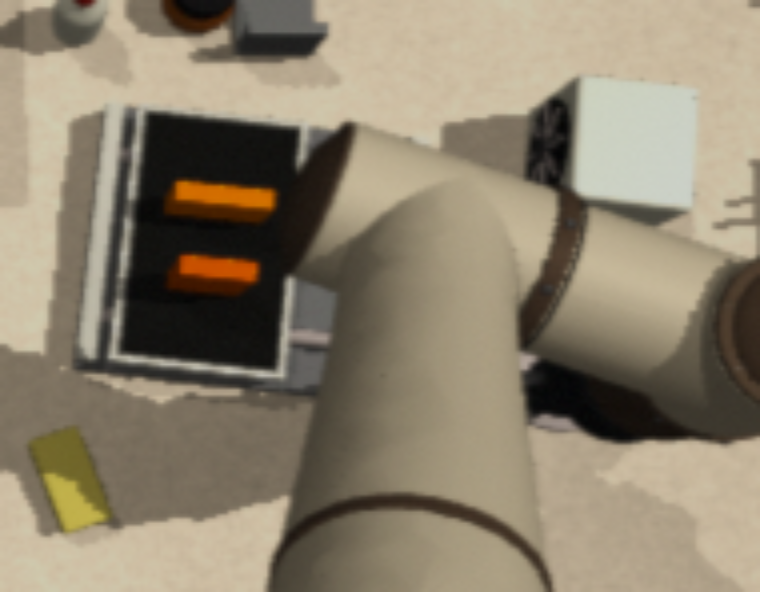

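```bash
python3 -c "
from h import *
C=cloud('top',np.load('pics/t61.npy'))
for u,v in((350,172),(347,185),(345,160),(370,180),(370,230)): print(C[v,u].round(0))"
```

```text
[ 528. -125.  413.]
[ 505. -121.  407.]
[ 645. -195.   43.]
[ 509. -155.  436.]
[ 412. -124.  544.]
```

>>> drive_tool(steps=[[-0.0084,0.0111,0,0,0],[-0.0116,0.0076,0,0,0],[-0.0135,0.0031,0,0,0],[-0.0138,-0.0017,0,0,0],[-0.0124,-0.0063,0,0,0],[-0.0095,-0.0102,0,0,0],[-0.0054,-0.0128,0,0,0],[-0.0007,-0.0139,0,0,0],[0.0041,-0.0133,0,0,0]])

```text
clock: 73.35
position: [529.2, -377.6, 82.1]
ee_rot: [0.043, 0.999, -0.0, 0.0]
contact_force: [-2.7, 4.7, 10.0]
gripper_width: 16.1
```

One full turn made, with the arm well above the plates. Second turn.

>>> drive_tool(steps=[[0.0084,-0.0111,0,0,0],[0.0116,-0.0076,0,0,0],[0.0135,-0.0031,0,0,0],[0.0138,0.0017,0,0,0],[0.0124,0.0063,0,0,0],[0.0095,0.0102,0,0,0],[0.0054,0.0128,0,0,0],[0.0007,0.0139,0,0,0],[-0.0041,0.0133,0,0,0],[-0.0084,0.0111,0,0,0],[-0.0116,0.0076,0,0,0],[-0.0135,0.0031,0,0,0],[-0.0138,-0.0017,0,0,0],[-0.0124,-0.0063,0,0,0],[-0.0095,-0.0102,0,0,0],[-0.0054,-0.0128,0,0,0],[-0.0007,-0.0139,0,0,0],[0.0041,-0.0133,0,0,0]])

```text
clock: 75.15
position: [529.3, -377.6, 82.2]
ee_rot: [0.043, 0.999, -0.0, 0.0]
contact_force: [-2.6, 4.3, 11.0]
gripper_width: 16.4
```

```bash
python3 -c "
from pl import *
im,d=snap('scene','s62');cv2.imwrite('pics/s62z.png',cv2.resize(im[170:300,90:270],None,fx=4,fy=4))"
```

```text
(no output)
```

View pics/s62z.png

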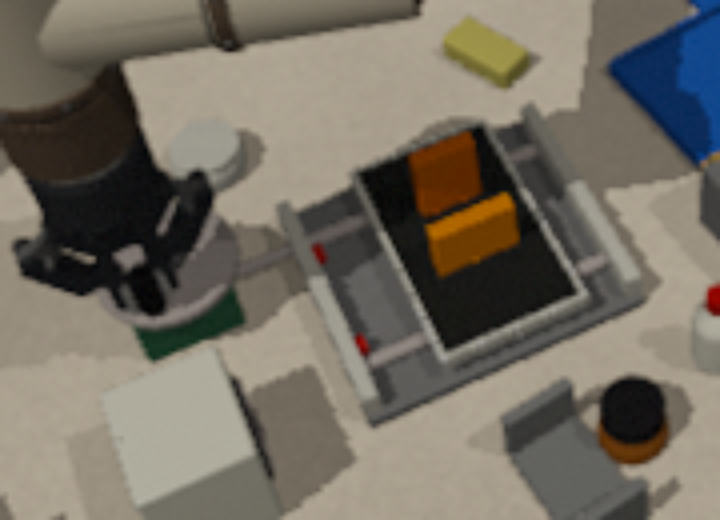

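>>> drive_tool(steps=[[0.0084,-0.0111,0,0,0],[0.0116,-0.0076,0,0,0],[0.0135,-0.0031,0,0,0],[0.0138,0.0017,0,0,0],[0.0124,0.0063,0,0,0],[0.0095,0.0102,0,0,0],[0.0054,0.0128,0,0,0],[0.0007,0.0139,0,0,0],[-0.0041,0.0133,0,0,0],[-0.0084,0.0111,0,0,0],[-0.0116,0.0076,0,0,0],[-0.0135,0.0031,0,0,0],[-0.0138,-0.0017,0,0,0],[-0.0124,-0.0063,0,0,0],[-0.0095,-0.0102,0,0,0],[-0.0054,-0.0128,0,0,0],[-0.0007,-0.0139,0,0,0],[0.0041,-0.0133,0,0,0]])

```text
clock: 77.0
position: [529.2, -377.6, 82.1]
ee_rot: [0.043, 0.999, -0.0, 0.0]
contact_force: [-1.1, 3.2, 11.8]
gripper_width: 16.2
```

```bash
python3 -c "
from pl import *
im,d=snap('scene','s63');cv2.imwrite('pics/s63z.png',cv2.resize(im[180:290,140:260],None,fx=6,fy=5))"
```

```text
(no output)
```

View pics/s63z.png

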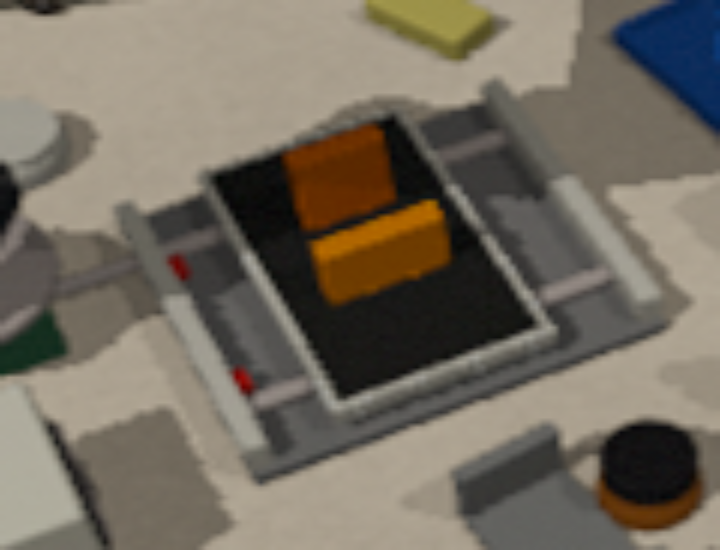

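>>> drive_tool(steps=[[0.0084,-0.0111,0,0,0],[0.0116,-0.0076,0,0,0],[0.0135,-0.0031,0,0,0],[0.0138,0.0017,0,0,0],[0.0124,0.0063,0,0,0],[0.0095,0.0102,0,0,0]])

```text
clock: 77.65
position: [460.0, -376.2, 82.2]
ee_rot: [0.044, 0.999, -0.001, 0.002]
contact_force: [3.1, -0.7, 6.6]
gripper_width: 16.3
```

>>> drive_tool(steps=[[0.0054,0.0128,0,0,0],[0.0007,0.0139,0,0,0],[-0.0041,0.0133,0,0,0]])

```text
clock: 77.95
position: [461.1, -335.3, 82.2]
ee_rot: [0.044, 0.999, -0.001, 0.001]
contact_force: [0.6, -3.2, 4.9]
gripper_width: 16.2
```

```bash
python3 -c "
from pl import *
im,d=snap('scene','s64');cv2.imwrite('pics/s64z.png',cv2.resize(im[180:290,140:260],None,fx=6,fy=5))"
```

```text
(no output)
```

View pics/s64z.png

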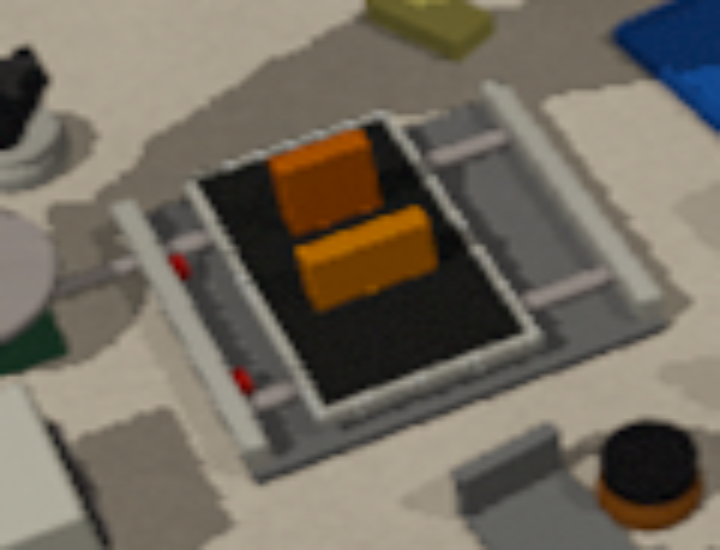

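>>> drive_tool(steps=[[-0.0084,0.0111,0,0,0],[-0.0116,0.0076,0,0,0],[-0.0135,0.0031,0,0,0]])

```text
clock: 78.3
position: [496.6, -316.5, 82.2]
ee_rot: [0.043, 0.999, -0.001, 0.0]
contact_force: [-2.1, -8.3, 5.1]
gripper_width: 16.5
```

>>> drive_tool(steps=[[-0.0138,-0.0017,0,0,0],[-0.0124,-0.0063,0,0,0]])

```text
clock: 78.5
position: [521.6, -326.6, 82.1]
ee_rot: [0.043, 0.999, -0.001, -0.001]
contact_force: [-4.5, -2.8, 9.7]
gripper_width: 16.2
```

>>> drive_tool(steps=[[-0.0095,-0.0102,0,0,0],[-0.0054,-0.0128,0,0,0]])

```text
clock: 78.7
position: [534.7, -350.7, 82.1]
ee_rot: [0.043, 0.999, -0.0, -0.0]
contact_force: [-4.1, 0.4, 10.5]
gripper_width: 16.1
```

```bash
python3 -c "
from pl import *
im,d=snap('scene','s65');cv2.imwrite('pics/s65z.png',cv2.resize(im[180:290,140:260],None,fx=6,fy=5))
im,d=snap('top','t65');cv2.imwrite('pics/t65z.png',cv2.resize(im[140:240,280:400],None,fx=6,fy=5))"
```

```text
(no output)
```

View pics/s65z.png

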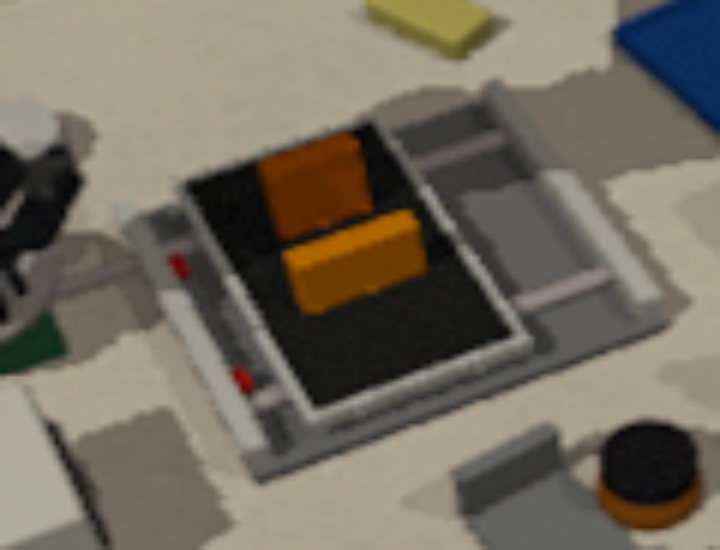

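View pics/t65z.png

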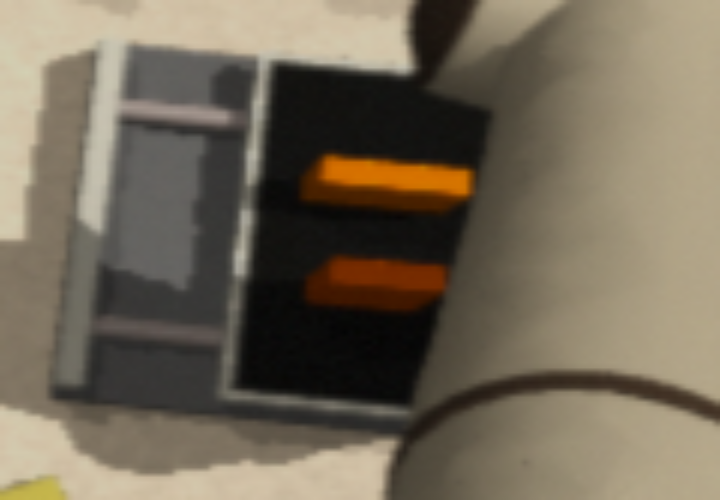

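```bash
python3 -c "
from pl import *
for f in ('s58','s62','s63','s64','s65'):
    print(f);planes(f,580,640,-230,-60,z0=50,z1=150,n='scene')
" | grep -E 's6|s5|min'
```

```text
s58
243 min [ 594.1 -161.1   52.2] max [609.8 -99.7  90.1]
n [ 0.996 -0.092 -0.002] c [ 606.2 -131.1   69.9] 133 min [ 602. -162.   50.] max [611. -99.  90.]
n [-0.039  0.007  0.999] c [ 599.2 -130.1   88.2] 54 min [ 592. -160.   87.] max [ 610. -100.   90.]
s62
250 min [ 590.4 -190.7   51.6] max [ 606.9 -131.    90.9]
n [ 0.997 -0.08   0.013] c [ 603.3 -160.6   70.7] 144 min [ 600. -191.   50.] max [ 607. -128.   92.]
n [-0.205  0.028  0.978] c [ 595.6 -161.4   87.8] 50 min [ 588. -190.   85.] max [ 604. -129.   90.]
s63
251 min [ 588.4 -205.5   51.7] max [ 605.  -145.7   90.5]
n [ 0.996 -0.084  0.009] c [ 601.9 -175.6   70.5] 149 min [ 598. -206.   50.] max [ 605. -143.   91.]
n [ 0.106 -0.027  0.994] c [ 595.5 -173.4   88. ] 52 min [ 587. -206.   85.] max [ 606. -143.   90.]
s64
252 min [ 588.1 -212.9   51.6] max [ 604.7 -152.7   90.1]
n [ 0.996 -0.083  0.014] c [ 601.1 -182.7   70.1] 155 min [ 597. -213.   50.] max [ 605. -151.   90.]
n [-0.054 -0.023  0.998] c [ 594.  -183.2   87.8] 54 min [ 585. -214.   86.] max [ 602. -151.   90.]
s65
254 min [ 587.6 -218.3   51.8] max [ 604.4 -158.7   90.9]
n [ 0.995 -0.096 -0.003] c [ 600.4 -189.2   71.2] 148 min [ 597. -220.   50.] max [ 604. -157.   92.]
n [-0.106  0.035  0.994] c [ 593.1 -185.8   88.2] 54 min [ 585. -217.   86.] max [ 602. -156.   90.]
```

>>> drive_tool(steps=[[-0.0007,-0.0139,0,0,0],[0.002,-0.0067,0,0,0]])

```text
clock: 79.0
position: [534.3, -362.5, 82.1]
ee_rot: [0.045, 0.999, 0.006, 0.002]
contact_force: [12.6, 50.6, 22.3]
gripper_width: 16.7
```

>>> drive_tool(steps=[[0.0021,-0.0066,0,0,0],[0.0042,-0.0056,0,0,0]])

```text
clock: 79.2
position: [533.6, -363.7, 82.3]
ee_rot: [0.044, 0.999, 0.012, 0.007]
contact_force: [30.7, 84.2, 24.2]
gripper_width: 16.0
```

>>> drive_tool(steps=[[-0.0042,0.0056,0,0,0],[-0.0021,0.0066,0,0,0]])

```text
clock: 79.4
position: [534.7, -361.4, 82.3]
ee_rot: [0.041, 0.999, 0.004, 0.001]
contact_force: [-0.4, 15.5, 12.8]
gripper_width: 16.4
```

>>> drive_tool(steps=[[-0.001,0.003,0,0,0]])

```text
clock: 79.5
position: [534.7, -361.3, 82.2]
ee_rot: [0.042, 0.999, 0.003, 0.0]
contact_force: [0.5, 15.6, 12.7]
gripper_width: 16.2
```

```bash
python3 -c "
from pl import *
im,d=snap('scene','s66');cv2.imwrite('pics/s66z.png',cv2.resize(im[180:290,140:260],None,fx=6,fy=5))
planes('s66',580,640,-230,-60,z0=50,z1=150,n='scene')
planes('s66',520,580,-230,-60,z0=50,z1=150,n='scene')"
```

```text
254 min [ 587.5 -219.1   51.3] max [ 604.  -159.3   90.4]
n [ 0.995 -0.103 -0.   ] c [ 600.5 -188.    70.5] 136 min [ 596. -220.   50.] max [ 604. -158.   91.]
n [-0.054 -0.023  0.998] c [ 593.3 -188.8   88.5] 54 min [ 584. -219.   87.] max [ 606. -159.   91.]
237 min [ 534.7 -204.4   52.2] max [ 549.2 -159.6  106. ]
n [ 0.996 -0.087 -0.001] c [ 546.6 -182.    79.6] 140 min [ 543. -205.   50.] max [ 550. -158.  108.]
n [ 0.994 -0.1    0.035] c [ 544.1 -180.4   83.2] 41 min [ 540. -205.   51.] max [ 547. -159.  107.]
```

View pics/s66z.png

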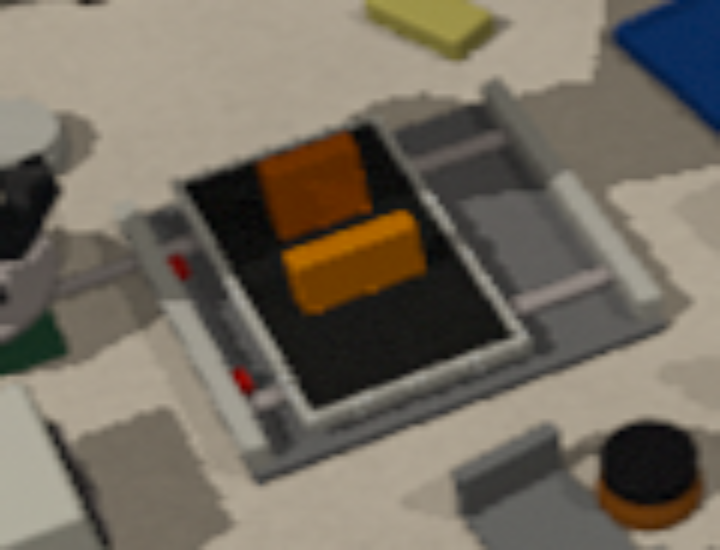

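>>> drive_tool(steps=[[0,0,0,0,0.05],[0,0,0,0,0.05],[0,0,0,0,0.05],[0,0,-0.02,0,0.05],[0,0,-0.05,0,0.05],[0,0,-0.05,0,0.05],[0,0,0,0,0.05]])

```text
clock: 80.25
position: [535.6, -370.9, 209.1]
ee_rot: [0.044, 0.999, -0.004, 0.007]
contact_force: [0.7, 0.2, 0.5]
gripper_width: 49.8
```

```bash
python3 -c "
from pl import *
im,d=snap('top','t67');cv2.imwrite('pics/t67z.png',cv2.resize(im[130:270,130:440],None,fx=2.5,fy=2.5))
C=cloud('top',d);Z=C[...,2]
cr=(Z>95)&(Z<118)&(C[...,1]>-420)&(C[...,1]<-290)&(C[...,0]>430)&(C[...,0]<570); print('crank',C[cr].mean(0),cr.sum())
hd=(Z>40)&(Z<56)&(C[...,1]>100)&(C[...,1]<260)&(C[...,0]>330)&(C[...,0]<480)
from fit import rect
rect(C,hd,'handle')
s=arm.read_state();print(s['position'],s['joints'].round(2))"
```

```text
crank [nan nan nan] 0
handle 109 c [404.2 158.2] size [11.3 58.5] ang 4.49 z 49.4
[ 533.87877975 -369.44983814  204.94137522] [-0.36  0.44  0.03  0.   -1.15 -1.3 ]<string>:5: RuntimeWarning: Mean of empty slice.
  ret = um.true_divide(
```

View pics/t67z.png

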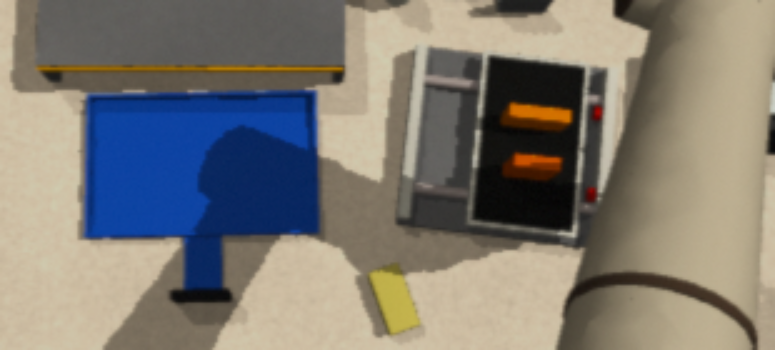

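>>> drive_tool(steps=[[0,0,0,-8.1,0.05],[0,0,0,-8.1,0.05],[0,0,0,-8.1,0.05],[0,0,0,-8.1,0.05],[0,0,0,-8.1,0.05],[0,0,0,-8.1,0.05],[0,0,0,-8.1,0.05],[0,0,0,-8.1,0.05],[0,0,0,-8.1,0.05],[0,0,0,-8.1,0.05],[0,0,0,-8.1,0.05],[0,0,0,-8.1,0.05],[0,0,0,0,0.05]])

```text
clock: 81.6
position: [531.4, -367.8, 198.6]
ee_rot: [0.72, -0.694, -0.002, 0.001]
contact_force: [-0.3, -0.2, 1.2]
gripper_width: 50.3
```

>>> drive_tool(steps=[[-0.038,0.008,0,0,0.05],[-0.038,0.008,0,0,0.05],[-0.038,0.008,0,0,0.05],[-0.038,0.008,0,0,0.05],[-0.038,0.008,0,0,0.05],[-0.038,0.008,0,0,0.05],[-0.038,0.008,0,0,0.05],[-0.038,0.008,0,0,0.05],[-0.038,0.008,0,0,0.05],[-0.038,0.008,0,0,0.05],[-0.038,0.008,0,0,0.05],[-0.038,0.008,0,0,0.05],[-0.038,0.008,0,0,0.05],[-0.038,0.008,0,0,0.05],[0,0,0,0,0.05]])

```text
clock: 83.1
position: [399.7, 162.5, 200.2]
ee_rot: [0.721, -0.693, -0.0, 0.0]
contact_force: [0.2, 0.9, -0.5]
gripper_width: 49.8
```

```bash
python3 -c "
from wp import *
s=arm.read_state();print(s['position'],s['ee_rot'].round(3))
snap('wrist','w70');print(proj((404,158,50),s))"
```

```text
[399.69170125 162.50394899 200.20379428] [ 0.721 -0.693 -0.     0.   ]
(np.float64(252.37719589334495), np.float64(172.28656184294414))
```

View pics/w70.png

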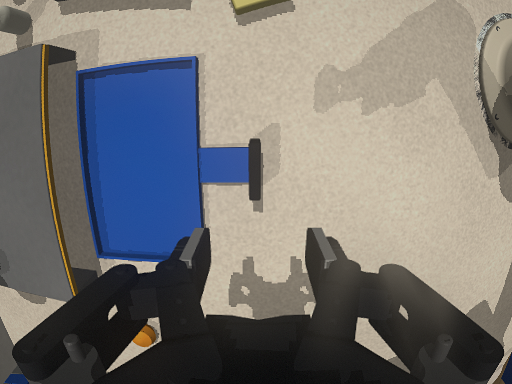

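>>> drive_tool(steps=[[0.004,-0.003,0.045,0,0.05],[0,0,0.045,0,0.05],[0,0,0.045,0,0.05],[0,0,0.025,0,0.05],[0,0,0.014,0,0.05],[0,0,0,0,0.05],[0,0,0,0,0],[0,0,0,0,0],[0,0,0,0,0],[0,0,0,0,0],[0,0,0,0,0],[0,0,0,0,0]])

```text
clock: 84.35
position: [403.9, 155.9, 27.6]
ee_rot: [0.721, -0.693, 0.0, -0.001]
contact_force: [-0.4, -1.9, 6.6]
gripper_width: 11.0
```

>>> drive_tool(steps=[[-0.003,0,0,0,0],[-0.005,0,0,0.5,0],[-0.005,0,0,0.4,0],[-0.003,0,0,0,0],[0,-0.005,0,0,0],[0,-0.01,0,0,0],[0,-0.014,0,0,0],[0,-0.014,0,0,0],[0,-0.014,0,0,0],[0,-0.014,0,0,0],[0,-0.014,0,0,0],[0,-0.014,0,0,0]])

```text
clock: 85.55
position: [500.3, 173.4, 27.8]
ee_rot: [0.715, -0.699, -0.001, 0.002]
contact_force: [-9.4, -0.5, 12.5]
gripper_width: 10.8
```

>>> drive_tool(steps=[[0,-0.014,0,0,0],[0,-0.014,0,0,0],[0,-0.014,0,0,0],[0,-0.012,0,0,0],[0,-0.01,0,0,0],[0,-0.006,0,0,0],[0,-0.003,0,0,0],[0,0,0,0,0],[0,0,0,0,0]])

```text
clock: 86.45
position: [574.0, 175.4, 27.9]
ee_rot: [0.715, -0.699, -0.0, 0.001]
contact_force: [-5.2, -0.3, 8.8]
gripper_width: 10.7
```

>>> drive_tool(steps=[[0,-0.003,0,0,0],[0,-0.003,0,0,0],[0,0,0,0,0],[0,0,0,0,0.05],[0,0,0,0,0.05],[0,0,0,0,0.05],[0,0,-0.03,0,0.05],[0,0,-0.05,0,0.05],[0,0,-0.05,0,0.05],[0,0.05,-0.05,0,0.05],[0.01,0.05,0,0,0.05],[0.02,0.05,0,0,0.05],[0,0,0,0,0.05]])

```text
clock: 87.75
position: [443.9, 140.9, 190.9]
ee_rot: [0.715, -0.699, -0.002, 0.003]
contact_force: [0.6, 1.1, -0.7]
gripper_width: 50.1
```

```bash
python3 -c "
from pl import *
from fit import rect
im,d=snap('top','t71');cv2.imwrite('pics/t71z.png',cv2.resize(im[60:280,90:450],None,fx=2.1,fy=2.1))
C=cloud('top',d);Z=C[...,2]
hd=(Z>42)&(Z<56)&(C[...,1]>100)&(C[...,1]<260)&(C[...,0]>540)&(C[...,0]<610)
rect(C,hd,'handle')
cr=(Z>95)&(Z<118)&(C[...,1]>-420)&(C[...,1]<-290)&(C[...,0]>430)&(C[...,0]<570); print('crank',C[cr].mean(0),cr.sum())
planes('t71',520,580,-230,-60,z0=45,z1=150)
planes('t71',580,640,-230,-60,z0=45,z1=150)
im,d=snap('scene','s71')
planes('s71',520,580,-230,-60,z0=50,z1=150,n='scene')
planes('s71',580,640,-230,-60,z0=50,z1=150,n='scene')
s=arm.read_state();print(s['position'],s['contact_force'])"
```

```text
handle 53 c [580.5 167.6] size [11.1 34.2] ang 0.43 z 49.9
crank [ 533.90021549 -356.45424129  108.84348885] 53
186 min [ 531.8 -200.2   52. ] max [ 546.5 -155.2  106.7]
n [ 0.996 -0.084 -0.022] c [ 533.9 -177.7   81.2] 87 min [ 531. -201.   47.] max [ 538. -155.  106.]
n [ 0.195 -0.064  0.979] c [ 541.3 -178.5  103.3] 45 min [ 532. -201.  101.] max [ 549. -155.  106.]
219 min [ 585.3 -214.6   49.9] max [ 601.6 -154.3   90.9]
n [ 0.996 -0.085 -0.031] c [ 588.4 -184.4   71.1] 105 min [ 585. -216.   46.] max [ 593. -154.   92.]
n [0.176 0.011 0.984] c [ 596.1 -183.1   87.7] 53 min [ 588. -215.   85.] max [ 604. -155.   90.]
238 min [ 534.2 -204.4   51.5] max [ 549.1 -160.   105.9]
n [ 0.997 -0.073 -0.001] c [ 546.4 -181.6   78.3] 143 min [ 544. -205.   50.] max [ 549. -159.  108.]
n [ 0.122 -0.018  0.992] c [ 539.7 -181.9  103.4] 40 min [ 533. -204.  101.] max [ 549. -159.  105.]
252 min [ 587.9 -219.2   53.3] max [ 603.8 -159.1   90.8]
n [ 0.995 -0.099  0.016] c [ 600.8 -188.5   71.2] 145 min [ 597. -220.   51.] max [ 605. -158.   90.]
n [-0.056 -0.038  0.998] c [ 593.9 -189.7   87.9] 42 min [ 584. -219.   86.] max [ 603. -157.   91.]
[450.32087307 144.26624629 192.70855992] [ 0.17704976  0.45306841 -0.52712436]
```

View pics/t71z.png

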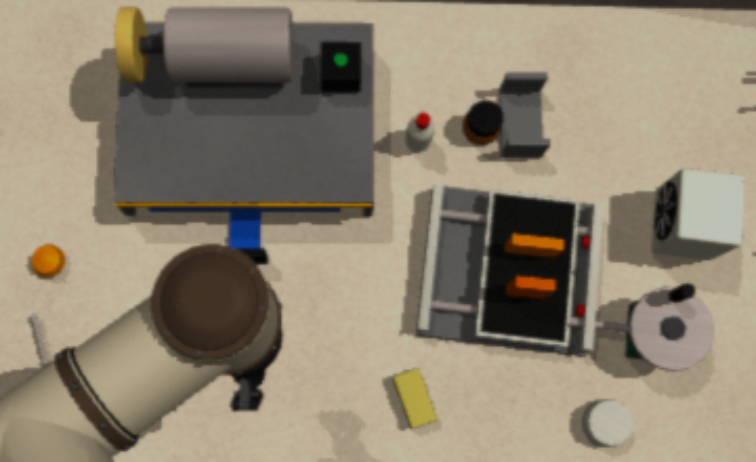

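View pics/s71.png

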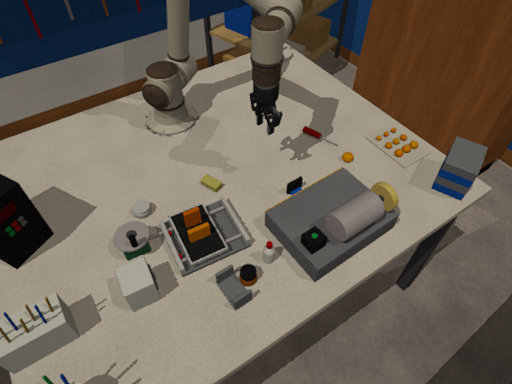

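```bash
python3 -c "
from bench import arm
print(arm.job_done(), arm.read_state()['clock'])"
```

```text
the job is handed in; nothing more can be done
the job is handed in; nothing more can be done
```

The job is handed in at about 88 s of the 210 s allowed. The hand-in gave no verdict, but my last checks all looked right.

**What I did**
- I pulled the tray out clear of the lip. It held two amber plates.
- The tool can only point straight down, so I tilted each plate in the grip against the bridge lip. I then leaned it on the bridge's left side wall, pushed its foot in until it stood flush, gripped it again upright and set it on the carriage.
- I wound the wheel clockwise about 3.93 turns until it stopped hard, then released it.
- I pushed the empty tray back under the bridge.

**What the last checks showed**
- **Plates:** both stand within about 2° of upright, face along the carriage's x axis within about 2° of its measured direction, and have centres about 54 mm apart. One stands 48 mm tall and the other 64 mm, because they ended up on different edges.
- **Carriage:** the wheel turned by camera gives at least 58.9 mm of travel, and the plates' own shift gives about 58.5 mm, against the 57.5 mm needed. The pictures still show a small gap between the carriage's top edge and the red bumpers. I put this down to viewing angle, since the wheel would not turn further at about 84 N.
- **Tray:** its handle is at x = 580 mm, which puts the tray about 57 mm in front of the lip in the bridge frame, so the front wall is under the lip.
- **Bystanders:** I saw none moved or knocked over.

**What went wrong on the way**
- The first plate slipped out of the grip at the lip and fell between the tray and the bridge. I picked it up from there.
- The second plate butted against the lip once and had to be lowered and tried again.
- The tray was knocked about 20 mm aside partway through, so I shifted it back while pushing it in.

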